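# Clamp the glued blocks and start the clamping time

### The job

Get the freshly glued blocks into the screw clamp: clear the glue spreader off the clamp's bed into the tool tray and set every two-tone block down on the bed between the jaws, side by side, each with its pale and dark halves facing the two jaws. Then crank the handwheel clockwise until the jaw's pointer stands at the long mark on the scale, so that all the blocks are gripped, without cranking it clearly past the mark, and last turn the timer's knob clockwise until its pointer stands at the long mark of its dial. Leave the other things on the bench alone.

Things in the scene. Friction and masses are not known exactly. Their poses are not given: they have to be found in the camera images.
- clamp: green iron bench screw clamp, fixed. Origin under its base; x points from handwheel to fixed jaw, y left, z up. Steel bed at z = 100 mm, 340 wide in y, x from -75 to 120. Jaws square to x and to one another, 300 wide, tops at z = 142. Fixed jaw's face at x = 85; the moving jaw closes to +x, driven only by the handwheel: 12 mm a turn, closing clockwise seen from the robot; it stays where left
- pad: rubber face of the moving jaw; origin at the centre of the pressing surface, 20 mm above the bed, axes as the clamp's. Starts 84 to 97 mm from the fixed jaw's face; unpressed it would be 46 mm from it with the pointer at the long mark, so a 50 mm block sinks the rubber by 4 mm. The rubber gives up to 7.5 mm, 2.5 N a mm over all blocks together
- jaw_pointer (a point): tip of the brass pointer that travels with the moving jaw over the scale at the bed's left (+y) edge
- long_mark (a point): the scale's long mark; the pointer stands at it when both have the same x in the clamp's frame (they share y and z). At the start the pointer is 38 to 51 mm short of it (smaller x). Short marks every 5 mm
- wheel_axis (a point): point on the handwheel's axis (the clamp's x direction), 75 mm above the bench, level with the handle's middle, 142 mm to the robot's side of the clamp's origin
- crank_grip (a point): middle of the handwheel's handle: a black round grip 14 mm thick, 56 mm long, parallel to the axis, pointing to the robot's side, 36 mm from the axis; the point is 32 mm from its root and 37 mm from the wheel's front face. The wheel is 96 mm across, 10 thick, and does not travel. The handle spins freely: hold it without turning the hand. Takes 2 to 4 N to turn
- spreader_mid (a point): glue spreader, 136 mm long, lying flat along its own x: wooden handle 84 mm long (x from -62 to 22), 16 wide, 14 high, and a flat grey blade 36 wide, 4 thick at the +x end. The point is on the handle, 7 mm above its underside, near the centre of mass. Starts on the clamp's bed between the jaws, roughly along them
- tray: aluminium tool tray, fixed, open on top: 210 mm along its x, 100 mm along its y, walls 26 mm high and 4 mm thick. Origin under its centre, floor 4 mm above it
- timer: bench timer, fixed: a grey box 96 mm square, 34 mm high, white dial on top. Origin under its centre. Twelve marks round the dial, 30 degrees apart; the long one is on the box's +x side (away from the robot); the one opposite, at -x, is zero
- timer_knob (a joint): angle of the timer's knob in rad, grows clockwise seen from above. 0: its white pointer points to the timer's -x; pi: to the long mark at +x. Starts between 0 and 1.2, turns to 5.5, stays where it is left
- knob_grip (a point): on the timer knob's vertical axis at gripping height, 62 mm above the bench: a black bar grip 42 mm long (along the pointer), 14 mm thick, 30 mm high, top 72 mm above the bench, on a round skirt 44 mm across. The point turns with the knob; its -x axis is the pointer's direction
- block0: glued-up wooden block, one half pale and one half dark: 50 mm along its x (through both halves), 40 mm square across it, about 55 g; origin at its centre, 20 mm above its underside. The pale half is at -x, the glue line across x. None if absent (two to four blocks are there)
- block1: glued-up wooden block, one half pale and one half dark: 50 mm along its x (through both halves), 40 mm square across it, about 55 g; origin at its centre, 20 mm above its underside. The pale half is at -x, the glue line across x. None if absent (two to four blocks are there)
- block2: glued-up wooden block, one half pale and one half dark: 50 mm along its x (through both halves), 40 mm square across it, about 55 g; origin at its centre, 20 mm above its underside. The pale half is at -x, the glue line across x. None if absent (two to four blocks are there)
- block3: glued-up wooden block, one half pale and one half dark: 50 mm along its x (through both halves), 40 mm square across it, about 55 g; origin at its centre, 20 mm above its underside. The pale half is at -x, the glue line across x. None if absent (two to four blocks are there)
- glue: white glue bottle, 60 mm across, 140 mm high, standing beyond the clamp; leave it alone
- jar: glass jar, 70 mm across, 90 mm high, beyond the clamp; leave it alone
- offcut: small wooden offcut 32 x 30 x 18 mm lying between the blocks and the clamp; leave it alone
- lath: plywood lath 120 x 22 x 18 mm lying to the left of the clamp's far end; leave it alone
- hammer: hammer lying to the left, beyond the blocks; leave it alone
- tape: roll of paper tape lying flat, 90 mm across, 25 mm high, beside the timer; leave it alone

How it is judged:
By the outcome, as a careful person would: the job done as asked, in the order asked, and still so for the second after the job is handed in, with the robot touching nothing.
Of block0, block1, block2, block3 only 2 to 4 are there at a start; the rules pass over those that are not, and their reading is None.
At some moment in a run one of block0, block1, block2, block3 may be knocked a few centimetres aside while the robot is not near it.
Once in a run the grip may slacken for a moment while it holds something.
It also fails if it takes over 210 s, if anything falls off the work surface, if the arm or the gripper's body presses on something with over 40 N, if the wrist force passes 120 N, or if a joint passes its speed limit or range.

### The arm

A 6-joint arm with a two-finger parallel gripper is mounted at the origin on the work surface. World frame = base frame: x ahead of the robot, y to its left, z up, the work surface at z = 0. Lengths are in m, angles in rad, forces in N, time in s.
With the tool pointing down it reaches from about 0.4 to 0.825 m from the base axis. Payload 7 kg.
Tool frame: the origin (TCP) lies midway between the tips of the shut fingers; the grasp point (between the pads) lies 19 mm behind it; z points along the fingers, y is the line along which they close (so a half turn about z gives the same grasp; the last joint's range is limited). The gripper opens to 85 mm and grips with 20 to 120 N. Pads are 22 mm wide; open, the fingers measure 114 mm over their backs; the gripper's body (76 mm by 85 mm) begins 54 mm behind the grasp point. The pads swing forward as they close: fully open they stand 13 mm farther back than shut.
Start: joints at [1.44, 0.359, 0.012, 0, -1.224, -0.288], TCP at [0.275, 0.617, 0.231] pointing down, gripper open.
Joint ranges: [-3.07, 3.07], [-1.43, 2.12], [-1.02, 1.25], [-3.03, 1.67], [-3.05, -0], [-3.03, 3.03]. Speed limits (rad/s): [2.39, 2.39, 3.01, 3.14, 3.14, 3.14].

### API

Orientations are given as a unit quaternion [x, y, z, w].
In Python, from workcell import arm, eyes gives the robot as it stands.
- The arm moves only by the shell command python3 -m inch 'ROWS' [OPENING]. ROWS is JSON, one flat list of numbers, 4 for each row, row after row: the shift along the tool's x, y, z in cm, then the turn about the tool's z in degrees. In form: [x, y, z, twist, x, y, z, twist, ...]. A call has 1 to 8 rows; each row is the pose to reach, as a shift and turn from the pose commanded when the call began, along the tool's axes at that moment; what a row does not reach only later rows make up. A row lasts 1/10 s, in which the tool goes at most 50 mm and 8.59 degrees, less where a joint would pass 70% of its speed; a pose out of reach is approached as far as the arm can. A call with a gripper value outside its range is refused whole. OPENING is the opening in per cent of the stroke, from 0 (shut) to 100 (fully open), set as the call begins (- or left out, the last holds). The fingers move at their own pace and stop on an object; the grip force is fixed at half the most. Time passes only in rows, so rows that repeat a pose let the fingers close. It gives the time, the measured TCP pose, the force, the opening and the grip force at its end, in the units of the state.
- arm.sense(): the state, without advancing time (a new reading comes with each control period).
- eyes.snapshot(name): name is "scene" or "top"; returns a dict with "color" (384x512x3 uint8, red, green, blue), "fx", "fy", "cx", "cy" (pixels), "xyz" and "rotation" of the camera in the world. Camera axes: x right, y down, z forward; pixel columns grow to the right and rows downward; lengths in m; the calibration is good to about 2 mm. A picture is of the moment at which its call begins. There is no depth.
- arm.close_job(): hands the job in; it is judged then, once.
The state is a dict: "clock": time; "joint_pos": joint angles; "joint_velocities": joint speeds; "joint_torque": joint torques, N m; "tool_pos": TCP position; "tool_rot": TCP orientation; "contact_force": force on the tool from outside, world axes, zero at the start; "wrist_torque": the same for the moment, N m; "gripper_width": finger opening in m; "grasp_force": force on a finger pad.
Only numpy, scipy, OpenCV 4.12 (cv2) and the standard library are available. Lean on these libraries where they do the work, as an engineer would, in place of code of your own. Each camera call takes 0.05 s, during which the arm holds its last target. There are 200 camera calls.

## Working session

There is one attempt and no reset: what is moved stays moved. The work goes in short steps, Python scripts to look and compute and a shell command to move; the robot and the scene stay as the last step left them, time stands still between calls to the robot, and variables do not carry over. Pictures are saved under pics/ and viewed, at most 14 in all, crops included, and the job is handed in when it is done.

```bash
ls; mkdir -p pics; python3 - <<'E'
from workcell import arm, eyes
import cv2
s=arm.sense(); print(s)
for n in("scene","top"):
    d=eyes.snapshot(n); cv2.imwrite(f"pics/{n}0.png",cv2.resize(d["color"][:,:,::-1],(800,600),interpolation=cv2.INTER_CUBIC)); print(n,[d[k] for k in("fx","fy","cx","cy","xyz","rotation")])
E
```

```text
pics
{'clock': 0.0, 'joint_pos': array([ 1.44011112e+00,  3.59396499e-01,  1.10214499e-02, -3.46494288e-04,
       -1.22409295e+00, -2.88096820e-01]), 'joint_velocities': array([-7.01997658e-04, -1.17758630e-03,  1.09308994e-03, -4.11281825e-05,
        1.43442359e-04,  9.46101443e-04]), 'joint_torque': array([ 1.17840926e-03, -5.83320808e+01,  2.93426335e+01,  6.93678215e+00,
       -5.84687252e-03,  4.44841092e-06]), 'tool_pos': array([0.27431666, 0.61619983, 0.23034184]), 'tool_rot': array([ 9.78145062e-01, -2.07921892e-01, -9.66678207e-05,  8.46055644e-04]), 'contact_force': array([-0.20134649,  0.53256787, -0.40471131]), 'wrist_torque': array([-0.01627731,  0.0525169 ,  0.05141966]), 'grasp_force': 0.0, 'gripper_width': 0.08523325145348427}
scene [377.94086738393634, 377.94086738393634, 256.4635112370536, 189.18571772860207, array([0.99682717, 0.77038657, 0.86537102]), array([ 0.21140832,  0.8809907 , -0.4098474 , -0.10576873])]
top [458.6459860605567, 458.6459860605567, 261.5750203992837, 199.30164149645637, array([ 0.32956993, -0.01078348,  1.34057289]), array([-0.67202195,  0.73344525, -0.07328278,  0.0712334 ])]
```

View pics/scene0.png

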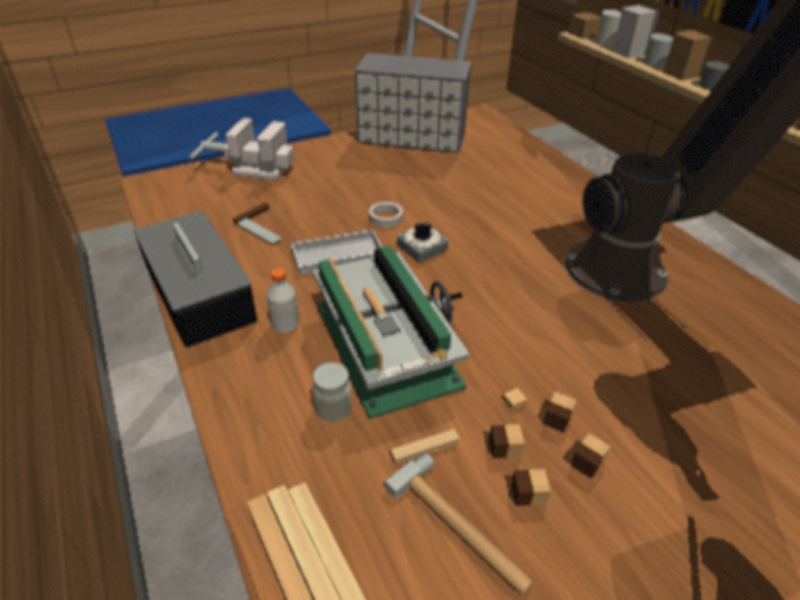

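View pics/top0.png

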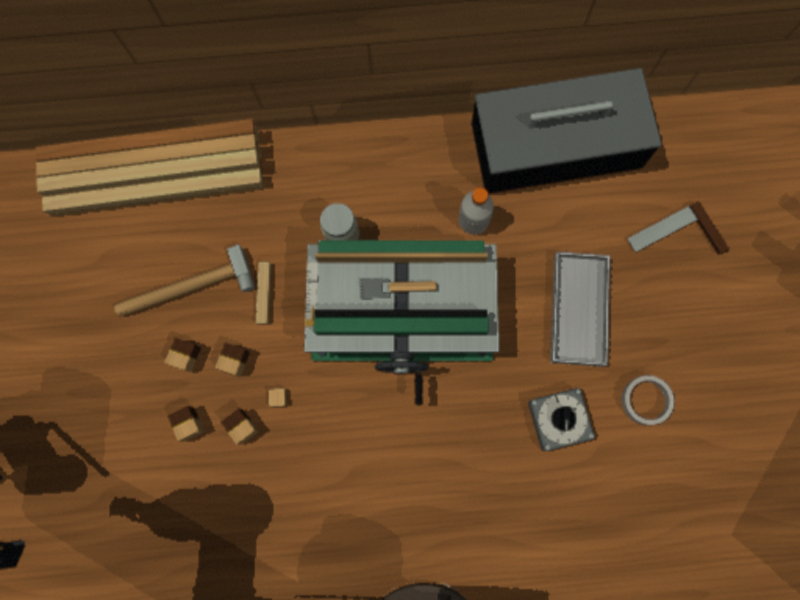

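The scene shows four blocks (scene px about 505,440; 530,487; 558,410; 590,455 at 800 scale), the clamp in the centre with the spreader on the bed, and the timer and tray beyond. In the top view, +x is up and +y is left. The blocks are at (183,353), (233,358), (186,422), (240,425), the tray is at (582,308) and the timer at (563,418).

```bash
cat > h.py <<'E'
from workcell import arm, eyes
import cv2, numpy as np
from scipy.spatial.transform import Rotation as R
def snap(n): return eyes.snapshot(n)
def proj(d,P):
    p=R.from_quat(d["rotation"]).inv().apply(np.atleast_2d(P)-d["xyz"]); return np.c_[d["fx"]*p[:,0]/p[:,2]+d["cx"],d["fy"]*p[:,1]/p[:,2]+d["cy"]]
def back(d,uv,z):
    uv=np.atleast_2d(uv).astype(float); r=np.c_[(uv[:,0]-d["cx"])/d["fx"],(uv[:,1]-d["cy"])/d["fy"],np.ones(len(uv))]
    r=R.from_quat(d["rotation"]).apply(r); return d["xyz"]+r*((z-d["xyz"][2])/r[:,2])[:,None]
def crop(d,c0,c1,r0,r1,k):  # crop, zoom k, ticks every 10 px
    im=cv2.resize(d["color"][r0:r1,c0:c1,::-1],None,fx=k,fy=k,interpolation=cv2.INTER_CUBIC)
    for c in range(-(-c0//10)*10,c1,10):
        cv2.line(im,((c-c0)*k,0),((c-c0)*k,6 if c%50 else 14),(0,255,255),1)
        if c%50==0: cv2.putText(im,str(c),((c-c0)*k+2,14),0,.4,(0,255,255),1)
    for r in range(-(-r0//10)*10,r1,10):
        cv2.line(im,(0,(r-r0)*k),(6 if r%50 else 14,(r-r0)*k),(0,255,255),1)
        if r%50==0: cv2.putText(im,str(r),(2,(r-r0)*k-2),0,.4,(0,255,255),1)
    return im
E
python3 - <<'E'
from h import *
d=snap("top")
a=crop(d,96,216,205,295,6)[:, :720]
cv2.imwrite("pics/t1.png",a)
cv2.imwrite("pics/t2.png",crop(d,185,345,145,265,5))
e=snap("scene")
cv2.imwrite("pics/s2.png",crop(e,180,400,140,340,3)) 
E
```

```text
(no output)
```

View pics/t1.png

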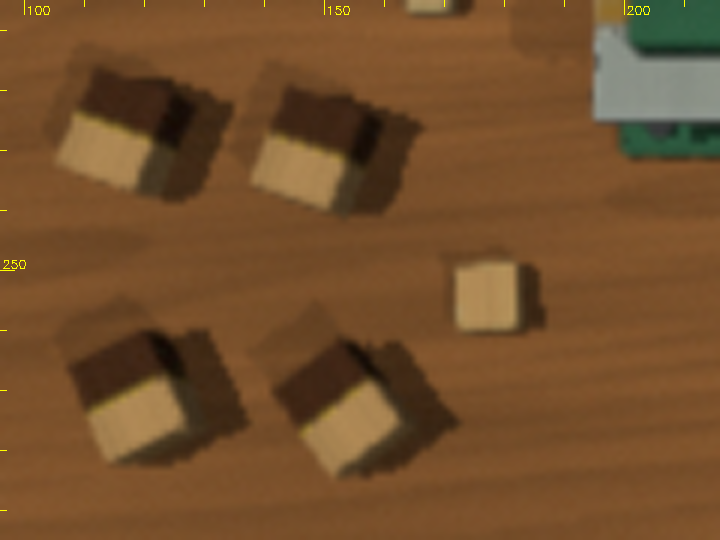

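View pics/t2.png

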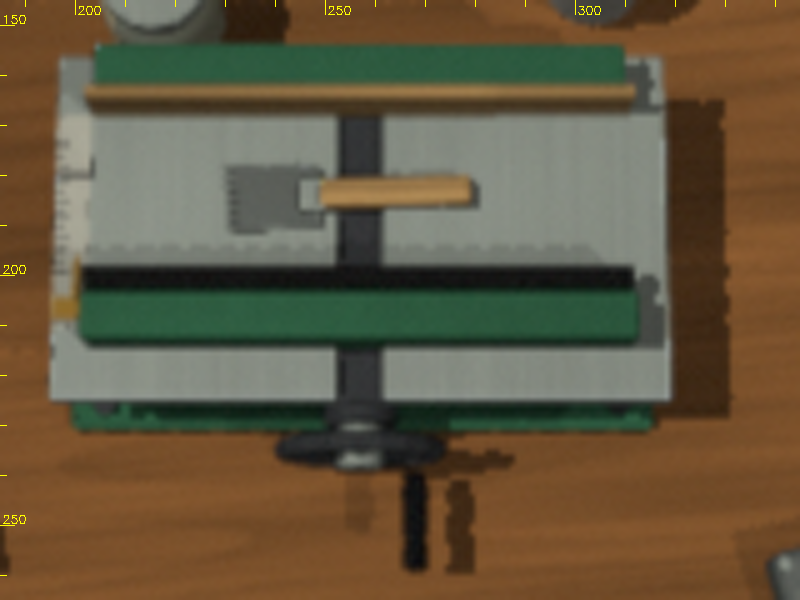

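The block top faces are clear in t1. Pale halves are at the bottom, the glue lines run slightly clockwise for the upper two blocks and anticlockwise for the lower two, and the offcut is at px(177,254). In t2 the bed corners are at px (197,156), (317.6,156), (319,225) and (195,225). The spreader handle runs (249,184)→(279,183) with the blade to +y, and the crank grip is at px (268,240–259).

```bash
cat >> h.py <<'E'
def blocks(d,box=(90,185,200,300)):
    c0,c1,r0,r1=box; hsv=cv2.cvtColor(d["color"],cv2.COLOR_RGB2HSV); 
    m=((hsv[...,2]>155)&(hsv[...,0]>10)&(hsv[...,0]<28)).astype(np.uint8); mm=np.zeros_like(m); mm[r0:r1,c0:c1]=m[r0:r1,c0:c1]
    K=8; big=cv2.resize(d["color"],None,fx=K,fy=K,interpolation=cv2.INTER_CUBIC)
    n,l,st,_=cv2.connectedComponentsWithStats(mm); out=[]
    for i in range(1,n):
        if st[i,4]<40: continue
        ys,xs=np.where(l==i); x0,y0=xs.min()-2,ys.min()-2
        P=back(d,np.c_[xs,ys],.04)[:,:2]
        (c,s,a)=cv2.minAreaRect((P*1000).astype(np.float32)); out.append((np.round(P.mean(0),4),np.round(s,1),round(a,1),st[i,4]))
    return out
E
python3 - <<'E'
from h import *
d=snap("top")
for b in blocks(d): print(b)
f=lambda *p:[(185+x/5,145+y/5) for x,y in p]
print("bed",back(d,f((60,57),(663,57),(671,400),(50,400)),.1).round(4))
print("jaw fixed top edge",back(d,f((86,98),(636,96)),.142).round(4), "foot",back(d,f((105,113),(625,113)),.1).round(4))
print("pad top",back(d,f((83,268),(634,268)),.142).round(4))
print("long,ptr",back(d,f((95,176),(80,262)),.1).round(4))
print("handle",back(d,f((415,473),(415,570)),.075).round(4))
print("spr",back(d,f((320,194),(475,191)),.114).round(4),back(d,f((227,165),(227,232)),.104).round(4))
print("timer approx",back(d,[(360,267.5)],.072).round(4),"tray",back(d,[(355.5,162),(390,163),(389,233),(353.5,232)],.026).round(4))
t=crop(d,330,450,155,295,4); e=snap("scene"); u=crop(e,205,305,160,235,6)[:,:]
cv2.imwrite("pics/t3.png",cv2.copyMakeBorder(t,0,0,0,0,0)); cv2.imwrite("pics/s3.png",crop(e,195,305,135,265,4))
im=np.zeros((600,800,3),np.uint8); im[:560,:370]=t[:,:370]; v=crop(e,200,305,145,265,4); im[:480,375:795]=v[:, :420]; cv2.imwrite("pics/m3.png",im)
E
```

```text
(array([0.5475, 0.4057]), array([36.7, 22.8]), 64.8, np.int32(102))
(array([0.5303, 0.3132]), array([37. , 21.5]), 66.7, np.int32(101))
(array([0.4632, 0.2269]), array([25.5, 28.2]), 87.1, np.int32(100))
(array([0.4206, 0.3934]), array([21.7, 37.7]), 22.0, np.int32(108))
(array([0.4076, 0.2932]), array([22.7, 37.1]), 33.9, np.int32(107))
bed [[ 0.7258  0.145   0.1   ]
 [ 0.6958 -0.1935  0.1   ]
 [ 0.5016 -0.1761  0.1   ]
 [ 0.5313  0.1618  0.1   ]]
jaw fixed top edge [[ 0.688   0.127   0.142 ]
 [ 0.6628 -0.1703  0.142 ]] foot [[ 0.6909  0.1217  0.1   ]
 [ 0.6652 -0.1686  0.1   ]]
pad top [[ 0.594   0.1343  0.142 ]
 [ 0.5682 -0.1588  0.142 ]]
long,ptr [[0.6551 0.1296 0.1   ]
 [0.6068 0.1408 0.1   ]]
handle [[ 0.4769 -0.0338  0.075 ]
 [ 0.4237 -0.029   0.075 ]]
spr [[ 0.6303  0.0052  0.114 ]
 [ 0.6245 -0.0799  0.114 ]] [[0.6538 0.0555 0.104 ]
 [0.6157 0.0583 0.104 ]]
timer approx [[ 0.379  -0.2778  0.072 ]] tray [[ 0.6904 -0.3146  0.026 ]
 [ 0.6783 -0.4162  0.026 ]
 [ 0.4712 -0.3834  0.026 ]
 [ 0.483  -0.2821  0.026 ]]
```

View pics/m3.png

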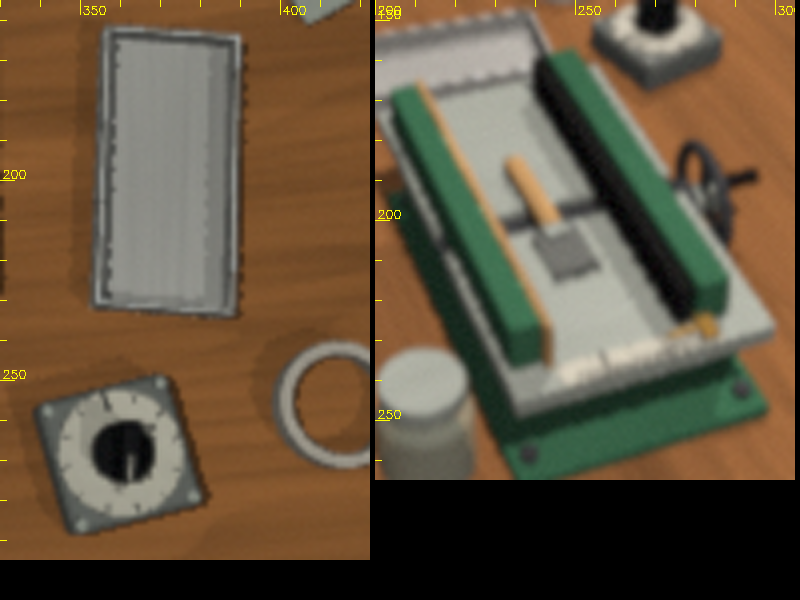

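Montage: the clamp is at yaw about -5°, with its origin near (0.591,-0.014). The gap is about 95 mm and the pointer is 49 mm short. The tray centre is at (0.581,-0.349), yaw -9°. The timer's box corners are at px (339,257), (371,249), (381,280) and (348,288), and its pointer is near zero. The sizes match the given ones, so I'll start moving.

```bash
cat > to.py <<'E'
import sys; from h import *
s=arm.sense(); r=R.from_quat(s["tool_rot"]); M=r.as_matrix(); th=np.degrees(np.arctan2(M[1,0],M[0,0]))
# targets: x y z(m) theta(deg) sets; each printed as shift from the present pose
print("t",round(s["clock"],1),"p",s["tool_pos"].round(4),"th",th.round(1),"w",round(s["gripper_width"],4),"g",round(s["grasp_force"],1),"F",s["contact_force"].round(1),"j",s["joint_pos"].round(2)[[0,5]])
a=np.array(list(map(float,sys.argv[1:]))).reshape(-1,4)
for x,y,z,t in a:
    print((100*r.inv().apply(np.array([x,y,z])-s["tool_pos"])).round(2), round((th-t+180)%360-180,1))
E
python3 to.py .6287 -.0178 .20 -94
python3 - <<'E'
from h import *
d=snap("top"); e=snap("scene")
# triangulate handle mid using scene
o=e["xyz"]; p=back(e,[(291,190)],.075)[0]; 
for z in(.055,.095): print(z,back(e,[(291,190)],z).round(3), back(d,[(268,249.3)],z).round(3))
print(back(d,[(330+x/4,155+y/4) for x,y in((38,408),(165,376),(205,500),(72,533),(105,400))],.034).round(4))
E
```

```text
t 0.3 p [0.2744 0.6165 0.231 ] th -24.0 w 0.0853 g 0.0 F [-0.6  0.3  0.6] j [ 1.44 -0.29]
[58.16 43.54  3.13] 70.0
0.055 [[ 0.441 -0.03   0.055]] [[ 0.452 -0.032  0.055]]
0.095 [[0.469 0.01  0.095]] [[ 0.448 -0.031  0.095]]
[[ 0.4148 -0.2319  0.034 ]
 [ 0.4294 -0.3244  0.034 ]
 [ 0.3408 -0.3406  0.034 ]
 [ 0.3264 -0.245   0.034 ]
 [ 0.4162 -0.2798  0.034 ]]
```

```bash
python3 -m inch '[29,22,0,60,29,22,0,60,29,22,0,60,29,22,0,60,29,22,0,60,29,22,0,60,29,22,0,60,29,22,0,60]' 50; python3 to.py .6287 -.0178 .20 -94 .6287 -.0178 .17 -94
```

```text
clock: 1.2
tool_pos: [0.4511, 0.2942, 0.2317]
tool_rot: [0.741, -0.672, 0.0, -0.0]
contact_force: [-0.4, 0.6, 0.3]
gripper_width: 0.0424
grasp_force: 0.0
t 1.2 p [0.4511 0.2942 0.2317] th -84.4 w 0.0424 g 0.0 F [-0.4  0.6  0.3] j [ 0.94 -0.84]
[ 32.77 -14.64   3.18] 9.6
[ 32.77 -14.64   6.18] 9.6
```

```bash
python3 -m inch '[32.8,-14.6,4,9.6,32.8,-14.6,4,9.6,32.8,-14.6,4,9.6,32.8,-14.6,4,9.6,32.8,-14.6,4,9.6,32.8,-14.6,4,9.6,32.8,-14.6,4,9.6,32.8,-14.6,4,9.6]' 50;python3 -m inch '[0,0,0,0]'; python3 to.py .6287 -.0178 .15 -94 .6287 -.0178 .103 -94; python3 - <<'E'
from h import *
e=snap("scene"); d=snap("top")
im=np.zeros((480,800,3),np.uint8); v=crop(e,200,300,145,265,4); im[:,:400]=v;v=crop(d,205,305,145,265,4); im[:,400:]=v; cv2.imwrite("pics/m4.png",im)
E
```

```text
clock: 2.0
tool_pos: [0.6308, -0.017, 0.1899]
tool_rot: [-0.684, 0.73, 0.0, -0.001]
contact_force: [-1.0, -0.6, -0.7]
gripper_width: 0.0426
grasp_force: 0.0
clock: 2.1
tool_pos: [0.6299, -0.0149, 0.1903]
tool_rot: [-0.684, 0.73, 0.0, -0.001]
contact_force: [0.2, -0.2, -0.2]
gripper_width: 0.0423
grasp_force: 0.0
t 2.1 p [ 0.6299 -0.0149  0.1903] th -93.7 w 0.0423 g 0.0 F [ 0.2 -0.2 -0.2] j [ 0.29 -0.35]
[0.29 0.09 4.03] 0.3
[0.29 0.09 8.73] 0.3
```

View pics/m4.png

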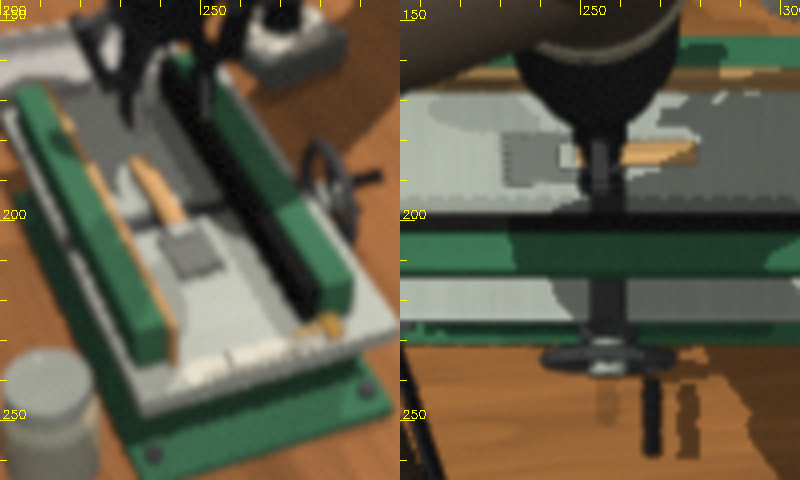

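The fingers straddle the handle beside the blade (top px 255,185). I'll descend, grip and lift.

```bash
python3 -m inch '[0.3,0.1,4,0.3,0.3,0.1,7,0.3,0.3,0.1,8.6,0.3,0.3,0.1,8.6,0.3]' 50; python3 -m inch '[0,0,0,0,0,0,0,0,0,0,0,0,0,0,0,0,0,0,0,0]' 5;python3 -m inch '[0,0,0,0,0,0,-1,0,0,0,-4,0,0,0,-9,0,0,0,-9,0,0,0,-9,0]'; python3 to.py  .592 -.352 .15 -9
```

```text
clock: 2.6
tool_pos: [0.6264, -0.0147, 0.1033]
tool_rot: [-0.683, 0.73, 0.001, -0.002]
contact_force: [-0.1, -0.6, 1.1]
gripper_width: 0.0426
grasp_force: 0.0
clock: 3.1
tool_pos: [0.6294, -0.0153, 0.1073]
tool_rot: [-0.683, 0.731, -0.001, 0.002]
contact_force: [-2.5, 2.9, 6.9]
gripper_width: 0.014
grasp_force: 59.4
clock: 3.7
tool_pos: [0.6291, -0.0161, 0.1978]
tool_rot: [-0.683, 0.731, -0.001, 0.002]
contact_force: [0.0, 0.2, -0.8]
gripper_width: 0.0137
grasp_force: 58.7
t 3.7 p [ 0.6291 -0.0161  0.1978] th -93.9 w 0.0137 g 58.7 F [ 0.   0.2 -0.8] j [ 0.28 -0.35]
[33.77  1.43  4.73] -84.9
```

```bash
python3 -m inch '[33.6,0.9,2,-85,33.6,0.9,2,-85,33.6,0.9,2,-85,33.6,0.9,2,-85,33.6,0.9,2,-85,33.6,0.9,2,-85,33.6,0.9,2,-85,33.6,0.9,2,-85]';python3 -m inch '[0,0,0,-20,0,0,0,-20,0,0,0,-20,0,0,0,-20]'; python3 to.py  .587 -.350 .04 -9 .587 -.350 .014 -9
```

```text
clock: 4.5
tool_pos: [0.594, -0.3558, 0.173]
tool_rot: [0.971, -0.238, -0.002, 0.0]
contact_force: [0.8, 0.3, -0.3]
gripper_width: 0.0139
grasp_force: 58.7
clock: 4.9
tool_pos: [0.5957, -0.3507, 0.1742]
tool_rot: [0.998, -0.067, -0.001, -0.0]
contact_force: [0.4, 0.4, -0.5]
gripper_width: 0.0139
grasp_force: 58.7
t 4.9 p [ 0.5957 -0.3507  0.1742] th -7.6 w 0.0139 g 58.7 F [ 0.4  0.4 -0.5] j [-0.25  1.69]
[-0.85  0.05 13.42] 1.4
[-0.84  0.05 16.02] 1.4
```

```bash
python3 -m inch '[-0.9,0,4,1.4,-0.9,0,8,1.4,-0.9,0,12,1.4,-0.9,0,14,1.4,-0.9,0,15.5,1.4,-0.9,0,16.2,1.4,-0.9,0,16.2,1.4]';python3 -m inch '[0,0,0,0,0,0,0,0,0,0,0,0,0,0,0,0]' 45;  python3 -m inch '[0,0,-4,0,0,0,-9,0,0,0,-14,0,0,0,-18,0,0,0,-18,0]'; python3 to.py .4180 .3002 .2 33.9
```

```text
clock: 5.6
tool_pos: [0.5877, -0.3496, 0.0131]
tool_rot: [0.997, -0.079, -0.0, 0.0]
contact_force: [-0.2, -1.3, -0.2]
gripper_width: 0.0138
grasp_force: 58.7
clock: 6.0
tool_pos: [0.5879, -0.3496, 0.014]
tool_rot: [0.997, -0.079, 0.001, 0.0]
contact_force: [0.4, 0.3, 0.3]
gripper_width: 0.0383
grasp_force: 0.0
clock: 6.5
tool_pos: [0.5906, -0.3511, 0.2015]
tool_rot: [0.997, -0.078, 0.006, 0.002]
contact_force: [0.5, -0.2, -0.2]
gripper_width: 0.0381
grasp_force: 0.0
t 6.5 p [ 0.5906 -0.3511  0.2015] th -9.0 w 0.0381 g 0.0 F [ 0.5 -0.2 -0.2] j [-0.25  1.67]
[-27.24 -61.63  -0.36] -42.9
```

```bash
python3 - <<'E'
from h import *
e=snap("scene"); d=snap("top")
for b in blocks(d): print(b)
im=np.zeros((480,800,3),np.uint8); v=crop(d,90,190,195,295,4); im[:400,:400]=v;v=crop(d,330,430,150,270,4); im[:,400:]=v; cv2.imwrite("pics/m5.png",im)
E
python3 -m inch '[-15,-34,-2,-30,-15,-34,-2,-30,-15,-34,-2,-30,-15,-34,-2,-30,-15,-34,-2,-30,-15,-34,-2,-30,-15,-34,-2,-30,-15,-34,-2,-30]' 75
python3 to.py .4180 .3002 .12 33.9
```

```text
(array([0.6129, 0.2486]), array([17.4, 17.7]), 85.0, np.int32(42))
(array([0.5846, 0.223 ]), array([41.2, 46.6]), 4.6, np.int32(149))
(array([0.5478, 0.4061]), array([38.2, 25. ]), 66.8, np.int32(117))
(array([0.5303, 0.3134]), array([39.5, 23.3]), 66.8, np.int32(116))
(array([0.4632, 0.227 ]), array([25.5, 31.5]), 87.1, np.int32(112))
(array([0.433 , 0.2324]), array([53.6, 20. ]), 88.4, np.int32(121))
(array([0.4198, 0.3935]), array([23., 38.]), 22.0, np.int32(118))
(array([0.4073, 0.2932]), array([23.7, 37.7]), 33.6, np.int32(118))
(array([0.4014, 0.447 ]), array([53.1,  9.7]), 89.7, np.int32(70))
(array([0.3851, 0.4437]), array([61.4, 15. ]), 88.8, np.int32(113))
clock: 7.4
tool_pos: [0.4911, 0.0124, 0.2125]
tool_rot: [0.983, 0.183, -0.001, -0.0]
contact_force: [1.8, 1.2, 0.3]
gripper_width: 0.0639
grasp_force: 0.0
t 7.4 p [0.4911 0.0124 0.2125] th 21.1 w 0.0639 g 0.0 F [1.8 1.2 0.3] j [0.43 1.51]
[  3.54 -29.48   9.26] -12.8
```

View pics/m5.png

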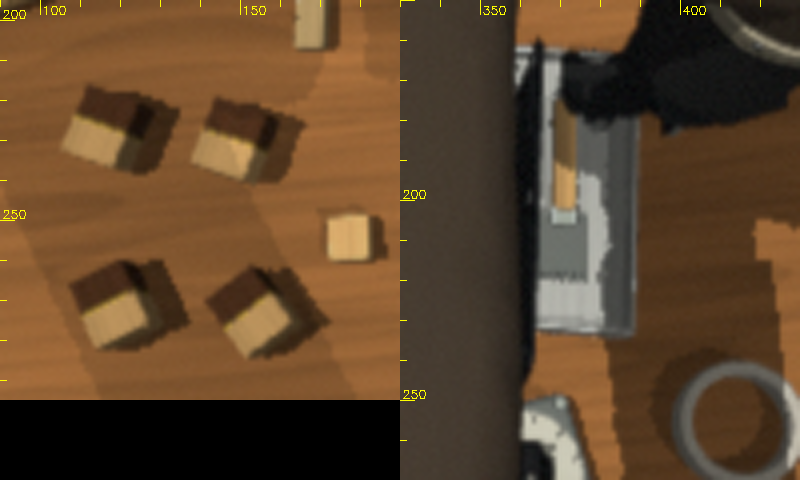

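The spreader lies flat inside the tray (px 373,175–215). The blocks haven't moved. Next, the nearest block.

```bash
python3 -m inch '[3.6,-29.4,9,-12.6,3.6,-29.4,9,-12.6,3.6,-29.4,9,-12.6,3.6,-29.4,9,-12.6,3.6,-29.4,9,-12.6,3.6,-29.4,9,-12.6,3.6,-29.4,9,-12.6,3.6,-29.4,9,-12.6]' 75
python3 -m inch '[0,0,0,0,0,0,0,0]'; python3 to.py .4177 .3001 .01 33.6
```

```text
clock: 8.2
tool_pos: [0.42, 0.2977, 0.1213]
tool_rot: [0.957, 0.29, -0.002, 0.001]
contact_force: [0.0, -0.2, -0.2]
gripper_width: 0.0638
grasp_force: 0.0
clock: 8.4
tool_pos: [0.4215, 0.2961, 0.1233]
tool_rot: [0.958, 0.288, -0.0, 0.0]
contact_force: [-0.4, 0.1, -0.4]
gripper_width: 0.0643
grasp_force: 0.0
t 8.4 p [0.4215 0.2961 0.1233] th 33.5 w 0.0643 g 0.0 F [-0.4  0.1 -0.4] j [0.99 1.16]
[-0.09 -0.55 11.33] -0.1
```

```bash
python3 -m inch '[-0.1,-0.5,5,0,-0.1,-0.5,9,0,-0.1,-0.5,11.3,0,-0.1,-0.5,11.3,0]' 75; python3 -m inch '[0,0,0,0,0,0,0,0,0,0,0,0,0,0,0,0,0,0,0,0]' 30;python3 -m inch '[0,0,-4,0,0,0,-9,0,0,0,-14,0,0,0,-19,0,0,0,-19,0]'; python3 to.py  .6370 -.1201 .2 -5
```

```text
clock: 8.8
tool_pos: [0.4169, 0.2978, 0.0078]
tool_rot: [0.958, 0.288, -0.002, 0.002]
contact_force: [-0.6, 0.4, -0.5]
gripper_width: 0.0641
grasp_force: 0.0
clock: 9.3
tool_pos: [0.4187, 0.3017, 0.0121]
tool_rot: [0.957, 0.289, 0.001, -0.001]
contact_force: [0.4, -1.3, 8.2]
gripper_width: 0.0391
grasp_force: 61.8
clock: 9.8
tool_pos: [0.4204, 0.3037, 0.2087]
tool_rot: [0.957, 0.289, 0.006, -0.004]
contact_force: [0.1, -0.7, -1.5]
gripper_width: 0.0393
grasp_force: 60.8
t 9.8 p [0.4204 0.3037 0.2087] th 33.6 w 0.0393 g 60.8 F [ 0.1 -0.7 -1.5] j [1.01 1.15]
[-5.44 47.28  0.63] 38.6
```

```bash
python3 -m inch '[-5.5,47.3,3,38.6,-5.5,47.3,3,38.6,-5.5,47.3,3,38.6,-5.5,47.3,3,38.6,-5.5,47.3,3,38.6,-5.5,47.3,3,38.6,-5.5,47.3,3,38.6,-5.5,47.3,3,38.6]';python3 to.py  .6370 -.1201 .175 -5
```

```text
clock: 10.6
tool_pos: [0.5992, -0.057, 0.1759]
tool_rot: [0.999, -0.044, 0.001, -0.0]
contact_force: [1.3, 0.7, 0.6]
gripper_width: 0.039
grasp_force: 60.9
t 10.6 p [ 0.5992 -0.057   0.1759] th -5.0 w 0.039 g 60.9 F [1.3 0.7 0.6] j [0.23 1.25]
[4.32 5.95 0.09] -0.0
```

```bash
python3 -m inch '[4.3,6,0,0,4.3,6,0,0,4.3,6,0,0,4.3,6,0,0]';python3 to.py  .6370 -.1201 .14 -5  .6370 -.1201 .113 -5; python3 - <<'E'
from h import *
e=snap("scene"); d=snap("top")
im=np.zeros((600,800,3),np.uint8); v=crop(e,180,280,130,230,5); im[:500,:400]=v[:,:400];v=crop(d,255,335,135,235,5); im[:500,400:]=v; cv2.imwrite("pics/m6.png",im)
E
```

```text
clock: 11.0
tool_pos: [0.6358, -0.1192, 0.1751]
tool_rot: [0.999, -0.045, -0.0, -0.0]
contact_force: [-0.7, 1.1, -0.8]
gripper_width: 0.0391
grasp_force: 60.9
t 11.0 p [ 0.6358 -0.1192  0.1751] th -5.1 w 0.0391 g 60.9 F [-0.7  1.1 -0.8] j [0.12 1.37]
[0.13 0.08 3.51] -0.1
[0.13 0.08 6.21] -0.1
```

View pics/m6.png

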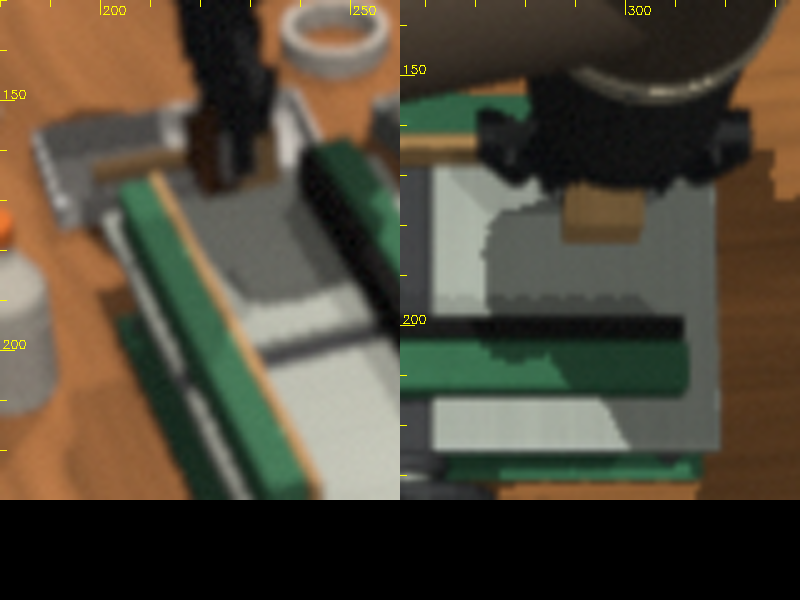

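The block hangs square to the jaws and clear of them (top px 296,178). I'll lower it.

```bash
python3 -m inch '[0.1,0.1,3,0,0.1,0.1,5,0,0.1,0.1,6,0,0.1,0.1,6.3,0,0.1,0.1,6.3,0]';python3 -m inch '[0,0,0,0,0,0,0,0,0,0,0,0]' 58; python3 -m inch '[0,0,-3,0,0,0,-7,0,0,0,-9,0,0,0,-9,0]'; python3 to.py .5418 .3085 .12 -23.2; python3 - <<'E'
from h import *
d=snap("top")
for b in blocks(d,(90,320,140,300)): print(b)
im=crop(d,250,330,145,235,5);cv2.imwrite("pics/m7.png",im)
E
```

```text
clock: 11.6
tool_pos: [0.6372, -0.119, 0.113]
tool_rot: [0.999, -0.043, 0.0, 0.0]
contact_force: [-0.2, 0.2, -1.3]
gripper_width: 0.039
grasp_force: 61.0
clock: 11.9
tool_pos: [0.6373, -0.1196, 0.1128]
tool_rot: [0.999, -0.044, 0.001, -0.0]
contact_force: [0.2, -0.8, -0.3]
gripper_width: 0.0496
grasp_force: 0.0
clock: 12.3
tool_pos: [0.639, -0.12, 0.2066]
tool_rot: [0.999, -0.044, 0.003, -0.0]
contact_force: [0.5, -0.4, 0.6]
gripper_width: 0.0493
grasp_force: 0.0
t 12.3 p [ 0.639  -0.12    0.2066] th -5.0 w 0.0493 g 0.0 F [ 0.5 -0.4  0.6] j [0.11 1.37]
[-13.5  -41.83   8.58] 18.2
(array([0.8123, 0.4612]), array([18.2, 25. ]), 84.9, np.int32(45))
(array([0.7792, 0.4635]), array([11.9, 31.2]), 89.3, np.int32(44))
(array([0.7549, 0.3095]), array([73.5, 55.7]), 82.1, np.int32(168))
(array([0.6246, 0.2598]), array([204., 101.]), 2.8, np.int32(849))
(array([ 0.7117, -0.0085]), array([97.2,  3.1]), 84.9, np.int32(60))
(array([0.6918, 0.3778]), array([ 16.5, 178.5]), 14.2, np.int32(238))
(array([0.6359, 0.2963]), array([66.7,  8.9]), 85.0, np.int32(78))
(array([0.5408, 0.4034]), array([67.1, 35.4]), 41.8, np.int32(165))
(array([0.5305, 0.3184]), array([57.9, 27.8]), 72.6, np.int32(150))
(array([0.5354, 0.2383]), array([37. , 17.3]), 85.0, np.int32(76))
(array([ 0.4378, -0.1152]), array([110.5,  45.2]), 85.0, np.int32(387))
(array([ 0.3964, -0.0668]), array([159.5,  88. ]), 89.4, np.int32(539))
(array([0.4755, 0.2774]), array([10.5, 76.9]), 1.7, np.int32(62))
(array([0.4632, 0.2278]), array([25.4, 31.6]), 87.3, np.int32(107))
(array([0.4344, 0.2846]), array([139.8,  30.5]), 83.8, np.int32(411))
(array([0.4196, 0.3938]), array([23. , 38.8]), 21.9, np.int32(120))
(array([0.3833, 0.2631]), array([ 11. , 109.4]), 1.8, np.int32(137))
(array([ 0.3296, -0.0951]), array([146.,  33.]), 80.7, np.int32(508))
(array([0.3617, 0.2412]), array([13.6, 86.4]), 3.0, np.int32(119))
```

```bash
python3 -m inch '[-13.5,-41.8,6,18.2,-13.5,-41.8,6,18.2,-13.5,-41.8,6,18.2,-13.5,-41.8,6,18.2,-13.5,-41.8,6,18.2,-13.5,-41.8,6,18.2,-13.5,-41.8,6,18.2,-13.5,-41.8,6,18.2]' 75
python3 -m inch '[0,0,0,0]'; sed -i 's/,2\]>155/,2]>vmin/; s/box=(90,185,200,300))/box=(90,185,200,300),vmin=165)/' h.py; python3 to.py .5418 .3085 .013 -23.2;python3 - <<'E'
from h import *
d=snap("top")
for b in blocks(d,vmin=175): print(b)
E
```

```text
clock: 13.15
tool_pos: [0.5487, 0.2631, 0.1475]
tool_rot: [0.979, -0.202, -0.0, 0.001]
contact_force: [1.3, 0.2, -0.5]
gripper_width: 0.0637
grasp_force: 0.0
clock: 13.25
tool_pos: [0.548, 0.266, 0.1464]
tool_rot: [0.98, -0.199, -0.001, 0.001]
contact_force: [-0.1, 0.0, 0.4]
gripper_width: 0.064
grasp_force: 0.0
t 13.2 p [0.548  0.266  0.1464] th -23.0 w 0.064 g 0.0 F [-0.1  0.   0.4] j [0.77 0.4 ]
[-2.21 -3.7  13.34] 0.2
(array([0.5474, 0.4045]), array([34. , 22.4]), 64.8, np.int32(91))
(array([0.53  , 0.3127]), array([34. , 21.5]), 66.7, np.int32(87))
(array([0.4637, 0.2267]), array([25.5, 25.9]), 87.1, np.int32(94))
(array([0.4206, 0.3932]), array([21.7, 37. ]), 22.0, np.int32(102))
```

Unchanged. I'll move over the block, descend and grip.

```bash
python3 -m inch '[-2.2,-3.7,4,0.2,-2.2,-3.7,6,0.2,-2.2,-3.7,6,0.2]' 75;python3 to.py .5418 .3085 .013 -23.2
```

```text
clock: 13.6
tool_pos: [0.542, 0.3025, 0.0843]
tool_rot: [0.979, -0.203, -0.002, 0.003]
contact_force: [0.1, 0.3, -0.5]
gripper_width: 0.0644
grasp_force: 0.0
t 13.6 p [0.542  0.3025 0.0843] th -23.5 w 0.0644 g 0.0 F [ 0.1  0.3 -0.5] j [0.82 0.34]
[-0.24 -0.59  7.13] -0.3
```

```bash
python3 -m inch '[0,0,3,0,0,0,6,0,0,0,7.3,0,0,0,7.3,0]' 75; python3 -m inch '[0,0,0,0,0,0,0,0,0,0,0,0,0,0,0,0,0,0,0,0]' 30;python3 -m inch '[0,0,-4,0,0,0,-9,0,0,0,-14,0,0,0,-17,0,0,0,-17,0]'; python3 to.py  .6430 -.0524 .175 -5
```

```text
clock: 14.0
tool_pos: [0.544, 0.3025, 0.0147]
tool_rot: [0.979, -0.204, -0.001, 0.001]
contact_force: [0.2, -1.0, -0.1]
gripper_width: 0.064
grasp_force: 0.0
clock: 14.5
tool_pos: [0.5456, 0.3051, 0.0178]
tool_rot: [0.979, -0.203, 0.001, -0.001]
contact_force: [1.0, -0.0, 6.6]
gripper_width: 0.039
grasp_force: 61.9
clock: 15.0
tool_pos: [0.5466, 0.306, 0.1924]
tool_rot: [0.979, -0.203, 0.003, -0.004]
contact_force: [-0.5, 0.3, -0.5]
gripper_width: 0.039
grasp_force: 61.0
t 15.0 p [0.5466 0.306  0.1924] th -23.4 w 0.039 g 61.0 F [-0.5  0.3 -0.5] j [0.82 0.34]
[23.07 29.08  1.58] -18.4
```

```bash
python3 -m inch '[23.3,29.1,1.5,-18.4,23.3,29.1,1.5,-18.4,23.3,29.1,1.5,-18.4,23.3,29.1,1.5,-18.4,23.3,29.1,1.5,-18.4,23.3,29.1,1.5,-18.4,23.3,29.1,1.5,-18.4,23.3,29.1,1.5,-18.4]';python3 -m inch '[0,0,0,0,0,0,0,0]'; python3 to.py  .645 -.0524 .117 -5
```

```text
clock: 15.8
tool_pos: [0.6423, -0.0589, 0.1702]
tool_rot: [0.999, -0.045, -0.0, 0.0]
contact_force: [-0.2, 0.4, -0.0]
gripper_width: 0.0388
grasp_force: 61.0
clock: 16.0
tool_pos: [0.642, -0.0562, 0.1703]
tool_rot: [0.999, -0.045, -0.0, -0.0]
contact_force: [0.6, -0.3, -0.0]
gripper_width: 0.0387
grasp_force: 61.0
t 16.0 p [ 0.642  -0.0562  0.1703] th -5.2 w 0.0387 g 61.0 F [ 0.6 -0.3 -0. ] j [0.21 1.27]
[ 0.27 -0.4   5.33] -0.2
```

```bash
python3 -m inch '[0.3,-0.4,1,0,0.3,-0.4,3,0,0.3,-0.4,4.5,0,0.3,-0.4,5.4,0,0.3,-0.4,5.4,0]';python3 -m inch '[0,0,0,0,0,0,0,0,0,0,0,0]' 58; python3 -m inch '[0,0,-3,0,0,0,-7,0,0,0,-9,0,0,0,-9,0]'; python3 to.py .5593 .4012 .11 -23.2; python3 - <<'E'
from h import *
d=snap("top")
for b in blocks(d,vmin=175): print(b)
im=crop(d,245,325,145,235,6);cv2.imwrite("pics/m7.png",im)
E
```

```text
clock: 16.5
tool_pos: [0.6456, -0.0501, 0.1173]
tool_rot: [0.999, -0.043, 0.0, 0.0]
contact_force: [-2.9, 1.5, 5.9]
gripper_width: 0.0388
grasp_force: 63.1
clock: 16.8
tool_pos: [0.6458, -0.0511, 0.1166]
tool_rot: [0.999, -0.044, -0.0, -0.0]
contact_force: [1.0, -0.3, 0.7]
gripper_width: 0.0493
grasp_force: 0.0
clock: 17.2
tool_pos: [0.6477, -0.0515, 0.2107]
tool_rot: [0.999, -0.044, 0.003, -0.0]
contact_force: [0.8, 0.3, 0.6]
gripper_width: 0.0492
grasp_force: 0.0
t 17.2 p [ 0.6477 -0.0515  0.2107] th -5.0 w 0.0492 g 0.0 F [0.8 0.3 0.6] j [0.22 1.26]
[-12.82 -44.31  10.03] 18.2
(array([0.5469, 0.4057]), array([38.1, 24.1]), 66.8, np.int32(106))
(array([0.4208, 0.3933]), array([21.7, 37. ]), 22.0, np.int32(107))
```

```bash
python3 -m inch '[-12.9,-44.3,7,18.2,-12.9,-44.3,7,18.2,-12.9,-44.3,7,18.2,-12.9,-44.3,7,18.2,-12.9,-44.3,7,18.2,-12.9,-44.3,7,18.2,-12.9,-44.3,7,18.2,-12.9,-44.3,7,18.2]' 75
python3 -m inch '[-1.3,-4.7,0.5,0,-1.3,-4.7,0.5,0,-1.3,-4.7,0.5,0]'; python3 to.py .5588 .4007 .09 -23.4  .5588 .4007 .013 -23.4
```

```text
clock: 18.05
tool_pos: [0.5685, 0.3332, 0.1457]
tool_rot: [0.979, -0.201, -0.001, 0.001]
contact_force: [0.7, -0.3, 0.1]
gripper_width: 0.0639
grasp_force: 0.0
clock: 18.35
tool_pos: [0.5753, 0.3807, 0.1399]
tool_rot: [0.98, -0.201, -0.001, 0.001]
contact_force: [-0.7, -1.2, 0.4]
gripper_width: 0.0644
grasp_force: 0.0
t 18.4 p [0.5753 0.3807 0.1399] th -23.1 w 0.0644 g 0.0 F [-0.7 -1.2  0.4] j [0.87 0.3 ]
[-2.3  -1.2   4.99] 0.3
[-2.29 -1.23 12.69] 0.3
```

```bash
python3 -m inch '[-2.3,-1.2,4,0.3,-2.3,-1.2,5,0.3,-2.3,-1.2,5,0.3]';python3 to.py .5588 .4007 .013 -23.4
```

```text
clock: 18.65
tool_pos: [0.5588, 0.398, 0.0899]
tool_rot: [0.979, -0.204, -0.001, 0.002]
contact_force: [-0.0, 0.2, 1.1]
gripper_width: 0.0644
grasp_force: 0.0
t 18.6 p [0.5588 0.398  0.0899] th -23.6 w 0.0644 g 0.0 F [-0.   0.2  1.1] j [0.9  0.26]
[-0.1  -0.28  7.68] -0.2
```

```bash
python3 -m inch '[-0.1,-0.2,3,0,-0.1,-0.2,6,0,-0.1,-0.2,7.6,0,-0.1,-0.2,7.6,0]' 75; python3 -m inch '[0,0,0,0,0,0,0,0,0,0,0,0,0,0,0,0,0,0,0,0]' 30;python3 -m inch '[0,0,-4,0,0,0,-9,0,0,0,-14,0,0,0,-17,0,0,0,-17,0]'; python3 to.py  .6490 .0154 .175 -5
```

```text
clock: 19.05
tool_pos: [0.5596, 0.4005, 0.0148]
tool_rot: [0.979, -0.205, -0.001, 0.002]
contact_force: [-0.5, 0.1, -1.7]
gripper_width: 0.0639
grasp_force: 0.0
clock: 19.55
tool_pos: [0.5611, 0.4033, 0.0187]
tool_rot: [0.979, -0.204, 0.001, -0.001]
contact_force: [-0.6, -0.2, 5.5]
gripper_width: 0.0393
grasp_force: 61.9
clock: 20.05
tool_pos: [0.5621, 0.4043, 0.1936]
tool_rot: [0.979, -0.204, 0.003, -0.004]
contact_force: [-0.0, 0.7, -0.8]
gripper_width: 0.0386
grasp_force: 61.1
t 20.1 p [0.5621 0.4043 0.1936] th -23.5 w 0.0386 g 61.1 F [-0.   0.7 -0.8] j [0.9  0.26]
[23.47 32.21  1.64] -18.5
```

```bash
python3 -m inch '[23.5,32.2,1.5,-18.5,23.5,32.2,1.5,-18.5,23.5,32.2,1.5,-18.5,23.5,32.2,1.5,-18.5,23.5,32.2,1.5,-18.5,23.5,32.2,1.5,-18.5,23.5,32.2,1.5,-18.5,23.5,32.2,1.5,-18.5]';python3 -m inch '[0,0,0,0,0,0,0,0]'; python3 to.py  .650 .0154 .118 -5
```

```text
clock: 20.85
tool_pos: [0.6466, 0.0113, 0.1713]
tool_rot: [0.999, -0.044, 0.0, -0.0]
contact_force: [1.4, 1.0, -0.7]
gripper_width: 0.0389
grasp_force: 61.1
clock: 21.05
tool_pos: [0.6465, 0.0117, 0.1709]
tool_rot: [0.999, -0.045, -0.0, -0.0]
contact_force: [-0.6, -0.2, -0.6]
gripper_width: 0.0388
grasp_force: 61.1
t 21.1 p [0.6465 0.0117 0.1709] th -5.2 w 0.0388 g 61.1 F [-0.6 -0.2 -0.6] j [0.32 1.16]
[ 0.32 -0.4   5.29] -0.2
```

```bash
python3 -m inch '[0.3,-0.4,1,0,0.3,-0.4,3,0,0.3,-0.4,4.5,0,0.3,-0.4,5.3,0,0.3,-0.4,5.3,0]';python3 -m inch '[0,0,0,0,0,0,0,0,0,0,0,0]' 58; python3 -m inch '[0,0,-3,0,0,0,-7,0,0,0,-9,0,0,0,-9,0]'; python3 to.py .4316 .3980 .11 22; python3 - <<'E'
from h import *
d=snap("top")
for b in blocks(d,vmin=175): print(b)
im=crop(d,225,325,145,235,6);cv2.imwrite("pics/m7.png",im)
E
```

```text
clock: 21.55
tool_pos: [0.65, 0.0189, 0.1187]
tool_rot: [0.999, -0.043, 0.0, 0.0]
contact_force: [0.1, 0.5, -1.1]
gripper_width: 0.0387
grasp_force: 61.1
clock: 21.85
tool_pos: [0.6502, 0.0175, 0.1183]
tool_rot: [0.999, -0.044, -0.0, -0.0]
contact_force: [0.6, -0.6, 0.7]
gripper_width: 0.0492
grasp_force: 0.0
clock: 22.25
tool_pos: [0.6521, 0.0173, 0.2125]
tool_rot: [0.999, -0.044, 0.003, -0.001]
contact_force: [-0.4, 0.3, -0.2]
gripper_width: 0.0492
grasp_force: 0.0
t 22.2 p [0.6521 0.0173 0.2125] th -5.0 w 0.0492 g 0.0 F [-0.4  0.3 -0.2] j [0.33 1.16]
[-25.36 -35.97  10.15] -27.0
(array([0.4195, 0.3977]), array([21.7, 28.8]), 22.0, np.int32(80))
```

View pics/m7.png

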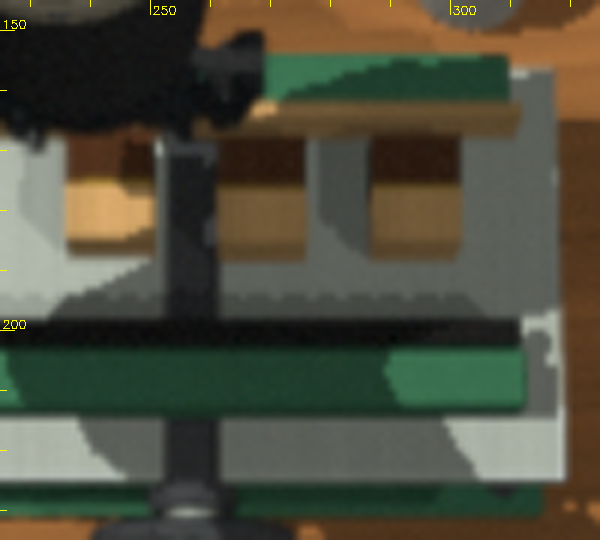

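Three blocks stand square on the bed, centres at about px (243,178), (268,177) and (294,176) with even gaps. Now the last one.

```bash
python3 -m inch '[-25.3,-35.9,7,-27,-25.3,-35.9,7,-27,-25.3,-35.9,7,-27,-25.3,-35.9,7,-27,-25.3,-35.9,7,-27,-25.3,-35.9,7,-27,-25.3,-35.9,7,-27,-25.3,-35.9,7,-27]' 75
python3 -m inch '[0,0,0,0]'; python3 to.py .4317 .3980 .10 22; python3 - <<'E'
from h import *
for b in blocks(snap("top"),vmin=170): print(b)
E
```

```text
clock: 23.1
tool_pos: [0.45, 0.3597, 0.1441]
tool_rot: [0.982, 0.19, -0.001, 0.0]
contact_force: [1.1, 0.7, -0.2]
gripper_width: 0.0643
grasp_force: 0.0
clock: 23.2
tool_pos: [0.4486, 0.3621, 0.1432]
tool_rot: [0.981, 0.193, -0.001, 0.001]
contact_force: [-0.4, -0.3, -0.4]
gripper_width: 0.0642
grasp_force: 0.0
t 23.2 p [0.4486 0.3621 0.1432] th 22.2 w 0.0642 g 0.0 F [-0.4 -0.3 -0.4] j [1.02 0.94]
[-0.2  -3.97  4.31] 0.2
(array([0.4212, 0.3916]), array([21.7, 34.4]), 22.0, np.int32(87))
```

```bash
python3 -m inch '[-0.2,-3.9,3,0.2,-0.2,-3.9,4.3,0.2,-0.2,-3.9,4.3,0.2]';python3 to.py .4320 .3978 .013 22
```

```text
clock: 23.55
tool_pos: [0.4344, 0.3921, 0.0996]
tool_rot: [0.982, 0.189, -0.002, 0.002]
contact_force: [-0.3, 0.3, 0.9]
gripper_width: 0.0642
grasp_force: 0.0
t 23.6 p [0.4344 0.3921 0.0996] th 21.7 w 0.0642 g 0.0 F [-0.3  0.3  0.9] j [1.07 0.88]
[ 0.02 -0.64  8.66] -0.3
```

```bash
python3 -m inch '[0,-0.5,3,0,0,-0.5,6,0,0,-0.5,8.6,0,0,-0.5,8.6,0]' 75; python3 -m inch '[0,0,0,0,0,0,0,0,0,0,0,0,0,0,0,0,0,0,0,0]' 30;python3 -m inch '[0,0,-4,0,0,0,-9,0,0,0,-14,0,0,0,-17,0,0,0,-17,0]'; python3 to.py  .6550 .0831 .175 -5
```

```text
clock: 23.95
tool_pos: [0.433, 0.3954, 0.0138]
tool_rot: [0.982, 0.188, -0.002, 0.002]
contact_force: [0.3, 0.0, 0.9]
gripper_width: 0.0639
grasp_force: 0.0
clock: 24.45
tool_pos: [0.4345, 0.3996, 0.0185]
tool_rot: [0.982, 0.189, 0.001, -0.001]
contact_force: [0.6, -1.3, 6.8]
gripper_width: 0.0389
grasp_force: 62.1
clock: 24.95
tool_pos: [0.4353, 0.401, 0.1929]
tool_rot: [0.982, 0.189, 0.004, -0.004]
contact_force: [0.3, -0.4, -1.1]
gripper_width: 0.0388
grasp_force: 61.1
t 24.9 p [0.4353 0.401  0.1929] th 21.8 w 0.0388 g 61.1 F [ 0.3 -0.4 -1.1] j [1.08 0.88]
[ 8.58 37.68  1.66] 26.8
```

```bash
python3 -m inch '[8.6,37.6,1.2,26.8,8.6,37.6,1.2,26.8,8.6,37.6,1.2,26.8,8.6,37.6,1.2,26.8,8.6,37.6,1.2,26.8,8.6,37.6,1.2,26.8,8.6,37.6,1.2,26.8,8.6,37.6,1.2,26.8]';python3 -m inch '[0,0,0,0,0,0,0,0]'; python3 to.py  .656 .0831 .118 -5
```

```text
clock: 25.75
tool_pos: [0.6536, 0.0786, 0.1741]
tool_rot: [0.999, -0.045, -0.0, 0.0]
contact_force: [-0.0, 1.4, -0.8]
gripper_width: 0.0385
grasp_force: 61.1
clock: 25.95
tool_pos: [0.6526, 0.0803, 0.1737]
tool_rot: [0.999, -0.045, -0.001, 0.0]
contact_force: [-0.1, -0.6, -0.9]
gripper_width: 0.0389
grasp_force: 61.1
t 25.9 p [0.6526 0.0803 0.1737] th -5.2 w 0.0389 g 61.1 F [-0.1 -0.6 -0.9] j [0.42 1.06]
[ 0.32 -0.31  5.57] -0.2
```

```bash
python3 -m inch '[0.3,-0.3,1,0,0.3,-0.3,3,0,0.3,-0.3,4.5,0,0.3,-0.3,5.6,0,0.3,-0.3,5.6,0]';python3 -m inch '[0,0,0,0,0,0,0,0,0,0,0,0]' 58; python3 -m inch '[0,0,-3,0,0,0,-7,0,0,0,-9,0,0,0,-9,0]'; python3 to.py .4382 -.0303 .16 -5
```

```text
clock: 26.45
tool_pos: [0.6557, 0.0854, 0.1183]
tool_rot: [0.999, -0.043, 0.0, 0.0]
contact_force: [0.1, -0.8, -1.0]
gripper_width: 0.0389
grasp_force: 63.1
clock: 26.75
tool_pos: [0.6561, 0.0845, 0.1186]
tool_rot: [0.999, -0.044, 0.0, -0.0]
contact_force: [0.4, -0.6, -0.2]
gripper_width: 0.0499
grasp_force: 0.0
clock: 27.15
tool_pos: [0.658, 0.0846, 0.2128]
tool_rot: [0.999, -0.044, 0.003, -0.001]
contact_force: [0.1, 0.4, -0.4]
gripper_width: 0.0499
grasp_force: 0.0
t 27.1 p [0.658  0.0846 0.2128] th -5.0 w 0.0499 g 0.0 F [ 0.1  0.4 -0.4] j [0.42 1.06]
[-20.92  13.38   5.11] -0.0
```

```bash
python3 -m inch '[-20.9,13.4,0,0,-20.9,13.4,0,0,-20.9,13.4,0,0,-20.9,13.4,0,0,-20.9,13.4,3,0,-20.9,13.4,3,0,-20.9,13.4,4,0,-20.9,13.4,4,0]' 45;python3 -m inch '[0,0,0,0]'; python3 to.py .4382 -.0303 .12 -5; python3 - <<'E'
from h import *
e=snap("scene"); d=snap("top")
im=np.zeros((480,800,3),np.uint8); v=crop(e,210,310,145,265,4); im[:,:400]=v;v=crop(d,205,305,145,265,4); im[:,400:]=v; cv2.imwrite("pics/m8.png",im)
E
```

```text
clock: 27.95
tool_pos: [0.4363, -0.0308, 0.1675]
tool_rot: [0.999, -0.044, -0.0, 0.0]
contact_force: [0.6, 0.3, -0.1]
gripper_width: 0.0385
grasp_force: 0.0
clock: 28.05
tool_pos: [0.4372, -0.0305, 0.1684]
tool_rot: [0.999, -0.044, -0.0, 0.0]
contact_force: [-0.2, 0.8, -0.2]
gripper_width: 0.0383
grasp_force: 0.0
t 28.1 p [ 0.4372 -0.0305  0.1684] th -5.0 w 0.0383 g 0.0 F [-0.2  0.8 -0.2] j [0.38 1.1 ]
[ 0.1  -0.03  4.84] -0.0
```

View pics/m8.png

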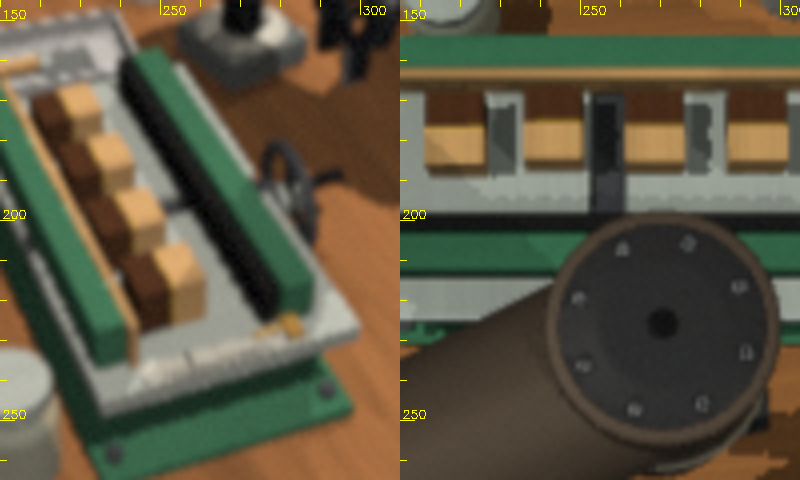

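All four blocks stand in a row with dark halves to the fixed jaw. The crank grip is at scene px (289–296, 189–190). I'll check its height against a projection.

```bash
python3 - <<'E'
from h import *
e=snap("scene")
def W(x,y,z): return [.5912+x*.9961+y*.088,-.0137-x*.088+y*.9961,z]
for z in(.045,.055,.065,.095): print(z,proj(e,[W(-.110,-.030,z),W(-.142,-.03,z),W(-.166,-.030,z)]).round(1).tolist())
print(proj(e,[W(-.11,0,.075),W(-.11,0,.123),W(-.11,0,.027)]).round(1).tolist())
E
```

```text
0.045 [[280.5, 194.9], [289.1, 192.6], [295.5, 190.9]]
0.055 [[280.6, 192.6], [289.3, 190.3], [295.8, 188.6]]
0.065 [[280.8, 190.3], [289.5, 188.0], [296.0, 186.3]]
0.095 [[281.3, 183.2], [290.2, 180.9], [296.7, 179.3]]
[[284.9, 193.5], [285.9, 181.9], [284.0, 204.5]]
```

```bash
python3 -m inch '[0.1,0,4,0,0.1,0,8,0,0.1,0,11,0,0.1,0,13,0,0.1,0,13,0]' 45; python3 to.py .4382 -.0303 .037 -5; python3 - <<'E'
from h import *
e=snap("scene"); cv2.imwrite("pics/m9.png",crop(e,250,330,150,220,7))
E
```

```text
clock: 28.7
tool_pos: [0.4358, -0.0315, 0.0362]
tool_rot: [0.999, -0.044, -0.002, 0.001]
contact_force: [-0.7, -0.5, -0.2]
gripper_width: 0.0386
grasp_force: 0.0
t 28.7 p [ 0.4358 -0.0315  0.0362] th -5.1 w 0.0386 g 0.0 F [-0.7 -0.5 -0.2] j [0.38 1.1 ]
[ 0.23 -0.14 -0.08] -0.1
```

View pics/m9.png

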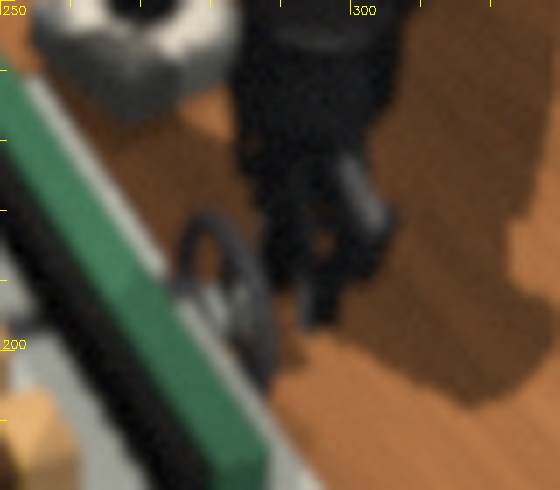

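The fingers straddle the handle in front of the wheel (px 290–300, 185–197). Closing.

```bash
python3 -m inch '[0,0,0,0,0,0,0,0,0,0,0,0,0,0,0,0,0,0,0,0,0,0,0,0]' 0; python3 to.py
```

```text
clock: 29.35
tool_pos: [0.4383, -0.0304, 0.0395]
tool_rot: [0.999, -0.044, 0.001, -0.001]
contact_force: [-0.9, 5.8, 5.3]
gripper_width: 0.0119
grasp_force: 58.7
t 29.4 p [ 0.4383 -0.0304  0.0395] th -5.0 w 0.0119 g 58.7 F [-0.9  5.8  5.3] j [0.38 1.1 ]
```

```bash
python3 -m inch '[0,-0.98,1.0,0,0,-2.28,1.55,0,0,-3.68,1.57,0,0,-4.98,1.04,0]'; python3 to.py; python3 -m inch '[0,-1.0,-0.98,0,0,-1.55,-2.28,0,0,-1.57,-3.68,0,0,-1.04,-4.98,0,0,-1.04,-4.98,0]'; python3 to.py
```

```text
clock: 29.75
tool_pos: [0.4425, 0.0191, 0.0281]
tool_rot: [0.999, -0.044, 0.001, 0.0]
contact_force: [5.2, -5.3, 0.4]
gripper_width: 0.0118
grasp_force: 59.1
t 29.8 p [0.4425 0.0191 0.0281] th -5.0 w 0.0118 g 59.1 F [ 5.2 -5.3  0.4] j [0.49 0.99]
clock: 30.25
tool_pos: [0.4436, 0.0294, 0.0796]
tool_rot: [0.999, -0.044, 0.002, -0.001]
contact_force: [0.6, 4.4, 5.1]
gripper_width: 0.0119
grasp_force: 60.4
t 30.2 p [0.4436 0.0294 0.0796] th -5.0 w 0.0119 g 60.4 F [0.6 4.4 5.1] j [0.51 0.97]
```

```bash
python3 -m inch '[0,0.98,-1.0,0,0,2.28,-1.55,0,0,3.68,-1.57,0,0,4.98,-1.04,0,0,5.99,-0.06,0,0,6.54,1.24,0,0,6.55,2.64,0,0,6.03,3.94,0]' | grep -v rot
python3 -m inch '[0,-0.98,1.0,0,0,-2.28,1.55,0,0,-3.68,1.57,0,0,-4.98,1.04,0,0,-5.99,0.06,0,0,-6.54,-1.24,0,0,-6.55,-2.64,0,0,-6.03,-3.94,0]' | grep -v rot
python3 -m inch '[0,0.98,-1.0,0,0,2.28,-1.55,0,0,3.68,-1.57,0,0,4.98,-1.04,0,0,5.99,-0.06,0,0,6.54,1.24,0,0,6.55,2.64,0,0,6.03,3.94,0,0]' | grep -v rot
python3 to.py
```

```text
clock: 31.05
tool_pos: [0.4384, -0.0303, 0.0381]
contact_force: [-5.3, 18.8, 17.6]
gripper_width: 0.0121
grasp_force: 62.5
clock: 31.85
tool_pos: [0.4436, 0.0306, 0.0779]
contact_force: [3.8, 6.0, -3.5]
gripper_width: 0.0121
grasp_force: 59.9
t 31.9 p [0.4436 0.0306 0.0779] th -5.0 w 0.0121 g 59.9 F [ 3.8  6.  -3.5] j [0.51 0.97]invalid input at $: expected a multiple of 4 numbers
```

```bash
python3 -m inch '[0,0.98,-1.0,0,0,2.28,-1.55,0,0,3.68,-1.57,0,0,4.98,-1.04,0,0,5.99,-0.06,0,0,6.54,1.24,0,0,6.55,2.64,0,0,6.03,3.94,0]' | grep -v rot
python3 -m inch '[0,-0.98,1.0,0,0,-2.28,1.55,0,0,-3.68,1.57,0,0,-4.98,1.04,0,0,-5.99,0.06,0,0,-6.54,-1.24,0,0,-6.55,-2.64,0,0,-6.03,-3.94,0]' | grep -v rot
python3 -m inch '[0,0.98,-1.0,0,0,2.28,-1.55,0,0,3.68,-1.57,0,0,4.98,-1.04,0,0,5.99,-0.06,0,0,6.54,1.24,0,0,6.55,2.64,0,0,6.03,3.94,0]' | grep -v rot
python3 to.py
python3 - <<'E'
from h import *
e=snap("scene"); d=snap("top")
cv2.imwrite("pics/m10.png",np.hstack([crop(e,215,305,160,260,4),crop(d,185,285,150,250,4)]))
E
```

```text
clock: 32.65
tool_pos: [0.4384, -0.0303, 0.0378]
contact_force: [-6.0, 22.4, 19.5]
gripper_width: 0.0119
grasp_force: 63.0
clock: 33.45
tool_pos: [0.4436, 0.0306, 0.0776]
contact_force: [3.4, 10.0, 0.4]
gripper_width: 0.0119
grasp_force: 60.3
clock: 34.25
tool_pos: [0.4384, -0.0303, 0.0377]
contact_force: [-5.0, 22.8, 20.6]
gripper_width: 0.0117
grasp_force: 63.4
t 34.2 p [ 0.4384 -0.0303  0.0377] th -5.1 w 0.0117 g 63.4 F [-5.  22.8 20.6] j [0.38 1.1 ]
```

View pics/m10.png

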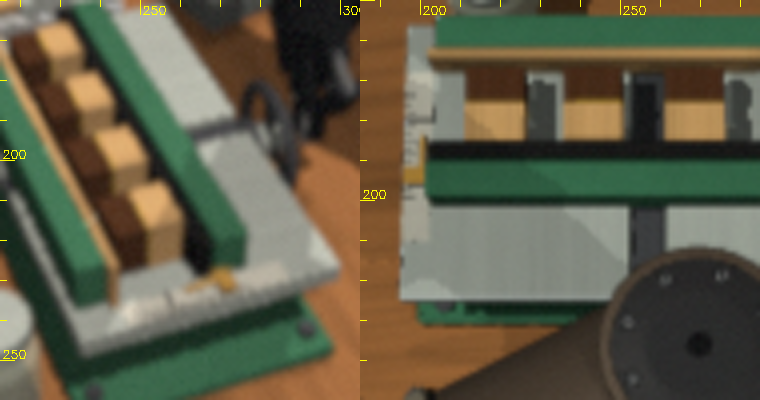

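The jaw is now near the blocks and all the blocks are square. The pointer tip is at top px (201,184) and the long mark at about (203,180), so roughly 12–13 mm remain. I'll do another 0.75 turn and then rectify the scale.

```bash
python3 - <<'E'
from h import *
import pickle
pickle.dump([snap("scene"),snap("top")],open("a3.pkl","wb"))
E
python3 -m inch '[0,-0.98,1.0,0,0,-2.28,1.55,0,0,-3.68,1.57,0,0,-4.98,1.04,0,0,-5.99,0.06,0,0,-6.54,-1.24,0,0,-6.55,-2.64,0,0,-6.03,-3.94,0]' | grep -v rot
python3 -m inch '[0,0.98,-1.0,0,0,2.28,-1.55,0,0,3.68,-1.57,0,0,4.98,-1.04,0,0,4.98,-1.04,0]' | grep -v rot
python3 to.py
python3 - <<'E'
from h import *
import pickle
b=[snap("scene"),snap("top")]; pickle.dump(b,open("a375.pkl","wb")); a=pickle.load(open("a3.pkl","rb"))
def W(x,y,z): return np.c_[.5912+x*.9961+y*.088,-.0137-x*.088+y*.9961,0*x+z]
xs=np.arange(-40,80,.2)/1000; ys=np.arange(172,142,-.2)/1000
X,Y=np.meshgrid(xs,ys); P=W(X.ravel(),Y.ravel(),.1)
rows=[]
for d in a+b:
    uv=proj(d,P).astype(np.float32); m=cv2.remap(d["color"][:,:,::-1],uv[:,0].reshape(X.shape),uv[:,1].reshape(X.shape),cv2.INTER_CUBIC)
    for mm in range(-40,80,10): c=int((mm+40)/.2); cv2.line(m,(c,0),(c,8),(0,0,255),1); cv2.putText(m,str(mm),(c+2,10),0,.35,(0,0,255),1)
    rows.append(m[:148])
cv2.imwrite("pics/m11.png",np.vstack(rows)); print(np.vstack(rows).shape)
E
```

```text
clock: 35.25
tool_pos: [0.4436, 0.0306, 0.0773]
contact_force: [3.1, 10.3, 0.8]
gripper_width: 0.0118
grasp_force: 60.6
clock: 35.75
tool_pos: [0.4388, -0.0222, 0.087]
contact_force: [8.9, -1.2, -3.0]
gripper_width: 0.0121
grasp_force: 60.4
t 35.8 p [ 0.4388 -0.0222  0.087 ] th -5.1 w 0.0121 g 60.4 F [ 8.9 -1.2 -3. ] j [0.4  1.08]
(592, 600, 3)
```

View pics/m11.png

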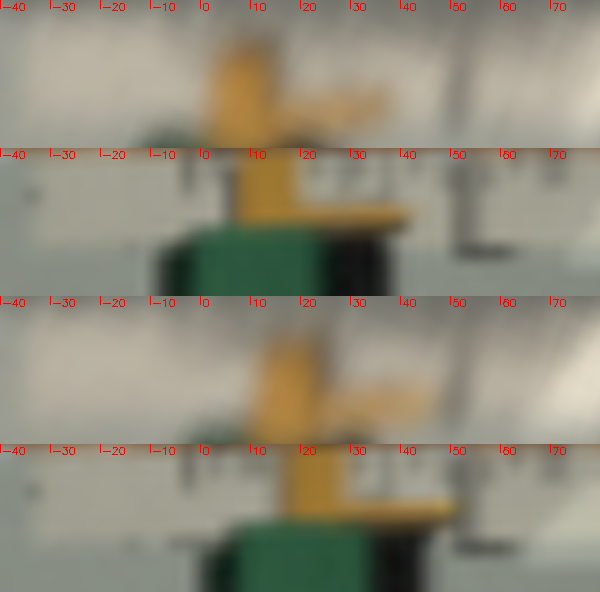

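Rectified strips: in the top camera the long mark is at clamp x≈52.5 mm and the pointer tip at about 50 mm. In the scene camera the tip is at about 47.5 mm because of parallax. About 3–4 mm remain. I'll refine that numerically.

```bash
cat > fine.py <<'E'
from h import *
import pickle,sys
def W(x,y,z): return np.c_[.5912+x*.9961+y*.088,-.0137-x*.088+y*.9961,0*x+z]
def prof(d,x,y0,y1,z,ch):
    ys=np.linspace(y0,y1,20); X,Y=np.meshgrid(x,ys); uv=proj(d,W(X.ravel(),Y.ravel(),z)).astype(np.float32)
    im=d["color"].astype(np.float32); f=ch(im); m=cv2.remap(f,uv[:,0].reshape(X.shape),uv[:,1].reshape(X.shape),cv2.INTER_LINEAR); return m.mean(0)
def cross(x,p,lv): i=np.where(np.diff(np.sign(p-lv)))[0]; return (x[i]*1000).round(1)
gold=lambda im: im[...,0]-im[...,2]; gray=lambda im: im.mean(2)
def run(sc,tp):
    x=np.arange(0,.08,.0005)
    for n,d,z,yr in(("scene",sc,.1,(.154,.149)),("top",tp,.1,(.1585,.1555)),):
        g=prof(d,x,*yr,z,gold); lo,hi=np.percentile(g,10),np.percentile(g,95); print(n,"gold cross",cross(x,g,(lo+g[x>0.03].max())/2 if 0 else (np.median(g[x>.06])+np.percentile(g,90))/2))
    xm=np.arange(.044,.062,.0005)
    for n,d,yr in(("scene",sc,(.166,.158)),("top",tp,(.163,.157))):
        p=prof(d,xm,*yr,.1,gray); b=np.interp(xm,[xm[0],xm[-1]],[p[0],p[-1]]); w=np.clip(b-p,0,None); w[w<.4*w.max()]=0; print(n,"mark",(w@xm/w.sum()*1000).round(2),w.max().round(1))
    x=np.arange(-.03,.08,.0005)
    for y in((-.13,-.123),(-.08,-.058),(.056,.08),(.124,.14)):
        p=prof(tp,x,*y,.142,gray); q=np.gradient(p); print("pad/bright edge",y,[(round(x[i]*1000,1),round(q[i],1)) for i in range(1,len(x)-1) if abs(q[i])>3 and abs(q[i])>=abs(q[i-1]) and abs(q[i])>abs(q[i+1])])
if __name__=="__main__":
    for f in sys.argv[1:]: print(f); run(*pickle.load(open(f,"rb")))
E
python3 fine.py a3.pkl a375.pkl
```

```text
a3.pkl
scene gold cross [ 1.  20.5 23.5 30.5]
top gold cross [ 7.5 40.5]
scene mark 52.37 20.9
top mark 52.95 39.4
pad/bright edge (-0.13, -0.123) [(np.float64(-18.5), np.float32(-11.1)), (np.float64(-17.0), np.float32(-10.5)), (np.float64(-15.5), np.float32(-8.7)), (np.float64(-10.5), np.float32(4.7)), (np.float64(12.0), np.float32(-3.1)), (np.float64(14.5), np.float32(-4.7)), (np.float64(28.0), np.float32(4.7)), (np.float64(29.5), np.float32(4.4)), (np.float64(70.5), np.float32(8.2)), (np.float64(76.0), np.float32(-7.9))]
pad/bright edge (-0.08, -0.058) [(np.float64(-18.0), np.float32(-11.4)), (np.float64(-15.0), np.float32(-8.8)), (np.float64(-10.0), np.float32(4.3)), (np.float64(-9.0), np.float32(4.0)), (np.float64(11.5), np.float32(-3.3)), (np.float64(14.0), np.float32(-4.6)), (np.float64(15.0), np.float32(-4.6)), (np.float64(25.5), np.float32(3.6)), (np.float64(28.0), np.float32(7.4)), (np.float64(29.5), np.float32(6.9)), (np.float64(75.5), np.float32(-5.9))]
pad/bright edge (0.056, 0.08) [(np.float64(-18.5), np.float32(-10.0)), (np.float64(-14.5), np.float32(-7.6)), (np.float6
[... 1487 characters left out ...]
float64(37.0), np.float32(4.3)), (np.float64(75.5), np.float32(-3.8))]
pad/bright edge (0.056, 0.08) [(np.float64(-10.5), np.float32(-10.1)), (np.float64(-6.5), np.float32(-8.5)), (np.float64(-2.5), np.float32(5.5)), (np.float64(-1.0), np.float32(5.5)), (np.float64(22.5), np.float32(-5.2)), (np.float64(34.0), np.float32(5.0))]
pad/bright edge (0.124, 0.14) [(np.float64(-10.5), np.float32(-9.9)), (np.float64(-9.5), np.float32(-9.9)), (np.float64(-7.5), np.float32(-8.1)), (np.float64(-2.5), np.float32(4.5)), (np.float64(23.0), np.float32(-4.4)), (np.float64(34.5), np.float32(10.4)), (np.float64(36.5), np.float32(6.2)), (np.float64(72.5), np.float32(-4.7)), (np.float64(76.0), np.float32(-6.1))]
```

```bash
python3 -m inch '[0,1.0,0.98,0,0,1.55,2.28,0,0,1.57,3.68,0,0,1.04,4.98,0,0,1.04,4.98,0,0,1.04,4.98,0]' | grep -v rot; python3 to.py
python3 - <<'E'
from h import *
import pickle
pickle.dump([snap("scene"),snap("top")],open("a4.pkl","wb"))
E
python3 fine.py a4.pkl | cut -c1-400
python3 - <<'E'
import pickle; from fine import *
for f in("a3","a375","a4"):
    sc,tp=pickle.load(open(f+".pkl","rb")); x=np.arange(.030,.066,.003)
    print(f,"top",prof(tp,x,.1585,.1555,.1,gold).round(0).astype(int),"scene",prof(sc,x,.152,.148,.1,gold).round(0).astype(int))
E
```

```text
clock: 36.45
tool_pos: [0.4384, -0.0298, 0.0378]
contact_force: [-1.6, 15.7, 8.9]
gripper_width: 0.0121
grasp_force: 62.1
t 36.5 p [ 0.4384 -0.0298  0.0378] th -5.0 w 0.0121 g 62.1 F [-1.6 15.7  8.9] j [0.38 1.1 ]
a4.pkl
scene gold cross [13. 39.]
top gold cross [20.5 53. ]
scene mark 52.21 20.3
top mark 52.6 29.4
pad/bright edge (-0.13, -0.123) [(np.float64(-6.5), np.float32(-10.7)), (np.float64(-4.0), np.float32(-8.8)), (np.float64(0.5), np.float32(4.7)), (np.float64(2.0), np.float32(4.4)), (np.float64(25.5), np.float32(-4.6)), (np.float64(26.5), np.float32(-4.2)), (np.float64(33.5), np.float32(3.5)), (np.float64(34.5), np.float32(3.8)), (np.float64(36.5), np.float32(3.2))]
pad/bright edge (-0.08, -0.058) [(np.float64(-8.0), np.float32(-10.6)), (np.float64(-6.5), np.float32(-10.6)), (np.float64(-4.0), np.float32(-9.2)), (np.float64(0.5), np.float32(4.8)), (np.float64(2.0), np.float32(4.5)), (np.float64(25.5), np.float32(-4.5)), (np.float64(34.5), np.float32(6.2)), (np.float64(36.5), np.float32(4.2)), (np.float64(75.5), np.float32(-3.8))]
pad/bright edge (0.056, 0.08) [(np.float64(-
[... 198 characters left out ...]
oat32(4.0))]
pad/bright edge (0.124, 0.14) [(np.float64(-7.5), np.float32(-9.7)), (np.float64(-6.5), np.float32(-9.7)), (np.float64(-4.0), np.float32(-8.2)), (np.float64(0.5), np.float32(4.4)), (np.float64(25.5), np.float32(-4.3)), (np.float64(34.5), np.float32(10.2)), (np.float64(36.5), np.float32(6.3)), (np.float64(37.5), np.float32(5.8)), (np.float64(72.5), np.float32(-4.8)), (np.float64(75.0), np.float32(-
a3 top [52 54 54 45 30 21 17 12 12 15 18 18 17] scene [63 56 47 33 24 20 17 14 16 18 20 20 20]
a375 top [48 48 52 53 52 50 45 27 14 15 17 17 18] scene [69 69 69 66 60 47 29 18 16 18 19 20 20]
a4 top [52 47 48 51 52 50 51 48 30 18 17 16 16] scene [72 68 66 61 58 56 46 27 18 20 19 20 20]
```

```bash
python3 - <<'E'
import pickle; from fine import *
from scipy.optimize import minimize_scalar
A={f:pickle.load(open(f+".pkl","rb"))[1] for f in("a3","a375","a4")}
x=np.arange(-.05,.08,.00025)
def shift(f,g,y,lo,hi):
    p=prof(A[f],x,*y,.142,gray); q=prof(A[g],x,*y,.142,gray); w=(x>lo)&(x<hi)
    best=min(np.arange(0,.016,.0001),key=lambda s:np.std(p[w]-np.interp(x[w]+s,x,q))); return round(best*1000,1)
Y=[(-.14,-.125),(-.08,-.058),(.056,.08),(.124,.14)]
for f,g in(("a3","a375"),("a375","a4"),("a3","a4")):
    print(f,g,"back",[shift(f,g,y,-.025,-.005) for y in Y],"bound",[shift(f,g,y,.005,.021) for y in Y],"front",[shift(f,g,y,.022,.034) for y in Y])
xg=np.arange(.02,.08,.00025)
s=[]
for y in Y:
  for f in A:
    p=prof(A[f],x,*y,.142,gray); dk=p[(x>.02)&(x<.04)].min(); br=np.median(p[(x>.045)&(x<.055)]); w=(x>.024)&(x<.05); i=np.where((p[w][:-1]<(dk+br)/2)&(p[w][1:]>=(dk+br)/2))[0]; s.append((f,y[0],(x[w][i]*1000).round(1).tolist()))
print(s)
E
```

```text
a3 a375 back [np.float64(8.3), np.float64(8.4), np.float64(8.4), np.float64(8.4)] bound [np.float64(9.9), np.float64(9.9), np.float64(9.7), np.float64(9.8)] front [np.float64(6.9), np.float64(6.8), np.float64(6.9), np.float64(6.7)]
a375 a4 back [np.float64(2.8), np.float64(2.8), np.float64(2.8), np.float64(2.8)] bound [np.float64(3.1), np.float64(2.7), np.float64(3.3), np.float64(2.5)] front [np.float64(1.3), np.float64(1.2), np.float64(1.5), np.float64(0.8)]
a3 a4 back [np.float64(11.1), np.float64(11.2), np.float64(11.2), np.float64(11.1)] bound [np.float64(12.2), np.float64(12.2), np.float64(12.2), np.float64(11.7)] front [np.float64(7.1), np.float64(7.1), np.float64(7.2), np.float64(6.9)]
[('a3', -0.14, [28.5]), ('a375', -0.14, [35.3]), ('a4', -0.14, [35.5]), ('a3', -0.08, [28.3]), ('a375', -0.08, [35.0]), ('a4', -0.08, [35.0]), ('a3', 0.056, [28.3]), ('a375', 0.056, [35.0]), ('a4', 0.056, [35.3]), ('a3', 0.124, [28.0]), ('a375', 0.124, [34.5]), ('a4', 0.124, [34.8])]
```

The pad face has stopped against the blocks at x≈35, which matches 50 mm blocks. The jaw is about 4–4.5 mm further on, and the pointer is at the mark within measurement error. I'll release the handle.

```bash
python3 -m inch '[0,0,0,0,0,0,0,0,0,0,0,0,0,0,0,0]' 45 | grep -v rot; python3 -m inch '[0,0,-3,0,0,0,-7,0,0,0,-11,0,0,0,-15,0,0,0,-15,0]'| grep -v rot
python3 -m inch '[-4,8,0,0,-4,16,0,0,-4,16,0,0,-4,16,0,0,-4,16,0,0]'| grep -v rot; python3 to.py
python3 - <<'E'
from h import *
import pickle
A=[snap("scene"),snap("top")]; pickle.dump(A,open("a5.pkl","wb"))
d=pickle.load(open("a3.pkl","rb"))[1]
cv2.imwrite("pics/m12.png",np.hstack([crop(A[0],195,315,130,265,4)[:, :400],crop(A[1],330,400,235,305,5)[:350,:350]]) if 0 else np.hstack([cv2.resize(crop(A[0],200,300,145,265,4),(400,480)),cv2.resize(crop(d,335,385,240,300,8),(400,480))]))
E
python3 fine.py a5.pkl | head -4
```

```text
clock: 36.95
tool_pos: [0.4361, -0.0319, 0.0378]
contact_force: [1.1, -0.9, -0.1]
gripper_width: 0.0383
grasp_force: 0.0
clock: 37.45
tool_pos: [0.4398, -0.0309, 0.1936]
contact_force: [-0.1, -0.8, -0.4]
gripper_width: 0.0386
grasp_force: 0.0
clock: 37.95
tool_pos: [0.3816, -0.189, 0.1878]
contact_force: [-0.3, 0.1, -0.2]
gripper_width: 0.0385
grasp_force: 0.0
t 38.0 p [ 0.3816 -0.189   0.1878] th -5.3 w 0.0385 g 0.0 F [-0.3  0.1 -0.2] j [0.01 1.47]
a5.pkl
scene gold cross [13.  40.5]
top gold cross [20.5 52.5]
scene mark 52.28 20.2
```

View pics/m12.png

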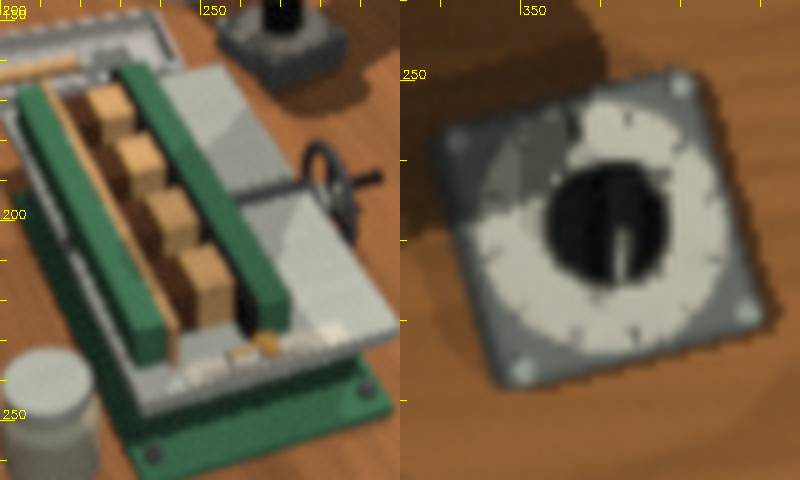

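The clamp is done: all blocks are gripped and the pointer stands at the mark. On the timer, the white pointer runs from px (363.1,269.0) to (362.2,275.6), and the long mark is at (356.5,255.3).

```bash
python3 - <<'E'
from h import *
import pickle
d=pickle.load(open("a3.pkl","rb"))[1]
f=lambda *p:[(335+(x-400)/8,240+y/8) for x,y in p]
c=back(d,f((430,135),(693,70),(775,318),(500,388)),.034); print("box",c.round(4)); ctr=c.mean(0); print("centre",ctr.round(4))
for i,j in((3,0),(2,1)): v=c[j]-c[i]; print("yaw x",np.degrees(np.arctan2(v[1],v[0])).round(1),np.hypot(*v[:2]).round(4))
for i,j in((1,0),(2,3)): v=c[j]-c[i]; print("yaw y",np.degrees(np.arctan2(v[1],v[0])).round(1)-90,np.hypot(*v[:2]).round(4))
p=back(d,f((625,232),(618,285)),.072); v=p[1]-p[0]; print("ptr",p.round(4),np.degrees(np.arctan2(v[1],v[0])).round(1), "tip from centre",np.degrees(np.arctan2(*(p[1]-ctr)[1::-1])).round(1))
m=back(d,f((572,122),(635,335),(520,250),(480,222),(725,248)),.034); print("marks",np.degrees(np.arctan2(m[:,1]-ctr[1],m[:,0]-ctr[0])).round(1),m.round(4))
# white pointer by pca, box bright pixels on black knob
cc=proj(d,[ctr[0],ctr[1],.072])[0]; print("axis px",cc.round(1))
g=d["color"].mean(2); r0,c0=int(cc[1])-9,int(cc[0])-9; print(g[r0:r0+20,c0:c0+20].astype(int))
E
```

```text
box [[ 0.4153 -0.2298  0.034 ]
 [ 0.43   -0.3256  0.034 ]
 [ 0.3414 -0.3424  0.034 ]
 [ 0.3258 -0.2435  0.034 ]]
centre [ 0.3781 -0.2853  0.034 ]
yaw x 8.7 0.0905
yaw x 10.8 0.0902
yaw y 8.700000000000003 0.0969
yaw y 8.900000000000006 0.1001
ptr [[ 0.3742 -0.2858  0.072 ]
 [ 0.3567 -0.2811  0.072 ]] 164.9 tip from centre 168.8
marks [   7.5 -168.9  101.    82.7 -104.6] [[ 0.4155 -0.2804  0.034 ]
 [ 0.3398 -0.2928  0.034 ]
 [ 0.3725 -0.2565  0.034 ]
 [ 0.3834 -0.2437  0.034 ]
 [ 0.367  -0.3283  0.034 ]]
axis px [362.8 267.6]
[[ 70  71  74 101 140 155 168 173 175 175 176 177 179 180 178 174 133 131
  146 115]
 [ 70  71  82 137 148 143 142 150 152 154 156 159 167 175 176 174 155 169
  171 144]
 [ 72  73  80 128 130 109  83  64  59  58  60  77 122 156 161 162 172 177
  177 170]
 [ 73  90  70  73  55  40  27  18  21  25  23  30  63 100 107 116 168 177
  179 176]
 [ 78 115  60  31  20  16   8  14  21  23  24  26  39  81  98 126 169 176
  178 178]
 [ 73  62  27  19  16  14   7  15  23  25  22  18  23  53  94 151 175 179
  178 176]
 [ 75  37  20  19  18  14  14  15  23  26  22  22  15  24  
[... 431 characters left out ...]
 164 175
  175 176]
 [ 78  31  22  21  18  14  11  18  43  93  68  32  14  15  30  93 165 173
  175 174]
 [111  51  26  19  20  11   9  16  46 106  69  29  12  17  50 119 167 174
  173 172]
 [152  80  35  23  20  15  10  19  50 120  63  26  16  33  82 159 172 173
  172 170]
 [169 123  81  50  30  16   9  18  51 119  61  24  34  62 103 164 174 174
  173 172]
 [175 169 143 109  66  35  20  23  48 110  65  45  74 114 128 167 174 175
  174 174]
 [174 174 173 165 126  91  66  62  64 105 106 104 124 163 171 175 176 175
  174 174]
 [174 174 173 173 167 145 117 119 125 162 168 169 170 174 175 175 177 176
  175 174]
 [174 172 173 172 171 156 135 151 166 173 174 174 174 175 175 175 175 170
  173 165]]
```

```bash
python3 - <<'E'
from h import *
import pickle
for f in("a3","a5","a4"):
    d=pickle.load(open(f+".pkl","rb"))[1]
    p=[]
    for r in range(269,275):
        row=d["color"][r,359:366].mean(1); w=np.clip(row-24,0,None); w[row<30]=0; p.append((359+(w@np.arange(7))/w.sum(),r))
    q=back(d,p,.072); v=np.polyfit(q[:,0],q[:,1],1); print(f,np.degrees(np.arctan(v[0])).round(1)+180,np.round(p,2)[:,0])
E
python3 to.py .378 -.2853 .12 -7
```

```text
a3 177.3 [362.33 362.3  362.16 362.08 362.25 362.94]
a5 167.7 [361.6  362.16 362.11 361.79 361.48 361.48]
a4 177.5 [362.33 362.28 362.14 362.07 362.25 362.95]
t 38.0 p [ 0.3826 -0.1873  0.188 ] th -5.2 w 0.0383 g 0.0 F [-0.1  0.9 -0.2] j [0.01 1.47]
[0.43 9.8  6.8 ] 1.8
```

```bash
python3 -m inch '[0.4,9.8,3,2,0.4,9.8,5,2,0.4,9.8,7,2,0.4,9.8,7,2,0.4,9.8,7,2]' 45 | grep -v rot; python3 to.py .378 -.2853 .051 -7
```

```text
clock: 38.55
tool_pos: [0.3786, -0.2843, 0.1183]
contact_force: [1.1, -1.0, 0.4]
gripper_width: 0.0387
grasp_force: 0.0
t 38.5 p [ 0.3786 -0.2843  0.1183] th -7.0 w 0.0387 g 0.0 F [ 1.1 -1.   0.4] j [-0.23  1.68]
[-0.03  0.11  6.73] -0.0
```

```bash
python3 -m inch '[0,0.1,3,0,0,0.1,5,0,0,0.1,6.7,0,0,0.1,6.7,0]' 45 | grep -v rot; python3 -m inch '[0,0,0,0,0,0,0,0,0,0,0,0,0,0,0,0,0,0,0,0]' 0 | grep -v rot; python3 to.py .378 -.2853 .051 -170.7
```

```text
clock: 38.95
tool_pos: [0.3786, -0.2847, 0.0513]
contact_force: [0.5, -0.3, -0.1]
gripper_width: 0.0387
grasp_force: 0.0
clock: 39.45
tool_pos: [0.3798, -0.2857, 0.0533]
contact_force: [-0.1, 5.7, 4.8]
gripper_width: 0.0125
grasp_force: 60.7
t 39.5 p [ 0.3798 -0.2857  0.0533] th -7.0 w 0.0125 g 60.7 F [-0.1  5.7  4.8] j [-0.23  1.68]
[-0.18 -0.02  0.23] 163.7
```

```bash
for i in 1; do python3 -m inch '[0,0,0,8,0,0,0,16,0,0,0,24,0,0,0,32,0,0,0,40,0,0,0,48,0,0,0,55,0,0,0,55]' | grep -v rot; done; python3 to.py; python3 -m inch '[0,0,0,8,0,0,0,16,0,0,0,24,0,0,0,32,0,0,0,40,0,0,0,48,0,0,0,55,0,0,0,55]' | grep -v rot; python3 to.py .379 -.2853 .053 -170.7
```

```text
clock: 40.25
tool_pos: [0.3794, -0.2862, 0.0533]
contact_force: [-1.8, 1.4, 6.8]
gripper_width: 0.0124
grasp_force: 60.8
t 40.2 p [ 0.3794 -0.2862  0.0533] th -62.2 w 0.0124 g 60.8 F [-1.8  1.4  6.8] j [-0.23  0.72]
clock: 41.05
tool_pos: [0.3786, -0.2862, 0.0533]
contact_force: [-4.7, 0.1, 8.6]
gripper_width: 0.0125
grasp_force: 61.2
t 41.0 p [ 0.3786 -0.2862  0.0533] th -117.2 w 0.0125 g 61.2 F [-4.7  0.1  8.6] j [-0.23 -0.24]
[-0.09  0.01  0.03] 53.5
```

```bash
python3 -m inch '[0,0,0,8,0,0,0,16,0,0,0,24,0,0,0,32,0,0,0,40,0,0,0,48,0,0,0,53.5,0,0,0,53.5]' | grep -v rot; python3 to.py; python3 -m inch '[0,0,0,0,0,0,0,0,0,0,0,0,0,0,0,0]' 45 | grep -v rot;  python3 -m inch '[0,0,-3,0,0,0,-7,0,0,0,-12,0,0,0,-15,0,0,0,-15,0]'| grep -v rot; python3 to.py .45 -.05 .2 -160
```

```text
clock: 41.85
tool_pos: [0.3782, -0.2857, 0.0533]
contact_force: [-4.2, 4.3, 12.6]
gripper_width: 0.0124
grasp_force: 61.7
t 41.9 p [ 0.3782 -0.2857  0.0533] th -170.7 w 0.0124 g 61.7 F [-4.2  4.3 12.6] j [-0.23 -1.18]
clock: 42.25
tool_pos: [0.3787, -0.286, 0.0517]
contact_force: [-0.0, -0.6, -0.7]
gripper_width: 0.0385
grasp_force: 0.0
clock: 42.75
tool_pos: [0.3809, -0.287, 0.2063]
contact_force: [0.4, 0.1, -0.3]
gripper_width: 0.0383
grasp_force: 0.0
t 42.8 p [ 0.3809 -0.287   0.2063] th -170.5 w 0.0383 g 0.0 F [ 0.4  0.1 -0.3] j [-0.23 -1.17]
[-10.72  22.24   0.61] -10.5
```

Now I'll move the arm aside and check the timer, the pointer and the blocks numerically.

```bash
python3 -m inch '[-10,22,0,0,-10,22,0,0,-10,22,0,0,-10,22,0,0,-10,22,0,0,-10,22,0,0]' | grep -v rot; python3 - <<'E'
from h import *
import pickle
A=[snap("scene"),snap("top")]; pickle.dump(A,open("a6.pkl","wb"))
d=A[1]; g=d["color"].mean(2); print(g[255:280,353:373].astype(int))
# fit pointer: render samples along ray from axis at angle; contrast centre vs sides
c=np.array([.3785,-.2857])
def val(r,a,off,z=.072):
    u=np.array([np.cos(a),np.sin(a)]); n=np.array([-u[1],u[0]]); P=c+np.outer(r,u)+off*n; uv=proj(d,np.c_[P,0*r+z]).astype(np.float32)
    return cv2.remap(g.astype(np.float32),uv[:,:1],uv[:,1:],cv2.INTER_CUBIC).mean()
r=np.linspace(.004,.018,20)
for z in(.072,):
    for off in(0,):
        print([(a,int(val(r,np.radians(a),off)-.5*(val(r,np.radians(a),.006)+val(r,np.radians(a),-.006)))) for a in range(-12,32,3)])
E
python3 fine.py a6.pkl | cut -c1-150 | head -4
```

```text
clock: 43.35
tool_pos: [0.4421, -0.0487, 0.2013]
contact_force: [-0.1, 0.2, -0.4]
gripper_width: 0.0386
grasp_force: 0.0
[[ 76  88  89  51  83  95  97  97  98  96  77  94  97  97  93  81  68  58
   55  52]
 [ 70  76  82  51  60  92  98  97  98  97  94  97  97  97  97  95  87  63
   56  54]
 [ 70  72  73  55  63  91  96  97  98  97  97  97  98  97  98  97  88  70
   63  57]
 [ 70  71  70  70  70  86  91  95  95  97  98  99  98  99  96  95  74  72
   83  68]
 [ 71  73  71  71  70  68  70  85  87  86  94  97  98  97  98  96  84  92
   95  82]
 [ 72  72  71  65  55  40  40  54  56  45  80  87  94  98  98  96  95  97
   97  95]
 [ 73  70  62  40  24   8  18  33  59  32  35  53  82  96  97  97  96  97
   97  96]
 [ 71  64  33  18   6   8   9  29  73  38  15  23  54  84  97  97  97  98
  100  99]
 [ 65  36  14   3   7   7   9  20  53  40  20  14  24  55  85  97 100 103
  124 125]
 [ 46  17  12  12   5   7   3  15  45  54  25  13  12  24  58  96 123 133
  170 172]
 [ 33  13  12   9   5   9   9  14  30  61  32  15  14  16  43  99 166 176
  181 179]
 [ 23  10   5   9   5  10   7   9  28  50  3
[... 678 characters left out ...]
 43  44  62  98 121 125 131 171
  176 177]
 [178 178 172 148 138 109  82  78  93  96 104 106 125 165 173 173 174 178
  178 178]
 [178 177 177 174 171 167 146 144 165 171 171 171 174 178 178 178 179 179
  178 175]
 [176 175 176 176 175 175 174 174 175 177 178 177 177 177 178 178 179 173
  176 167]
 [176 176 174 176 176 176 178 177 176 176 178 177 177 177 176 178 177 161
  163 142]
 [177 177 176 177 176 176 177 178 177 177 177 176 176 177 176 178 177 166
  130 111]]
[(-12, -17), (-9, -12), (-6, -4), (-3, 4), (0, 14), (3, 25), (6, 35), (9, 42), (12, 45), (15, 42), (18, 36), (21, 27), (24, 17), (27, 8), (30, 1)]
a6.pkl
scene gold cross [13.  39.5]
top gold cross [20.5 52.5]
scene mark 52.22 19.5
```

```bash
python3 - <<'E'
from workcell import arm
print(arm.close_job())
E
```

```text
the job is handed in; nothing more can be done
None
```

I've handed the job in: the spreader is in the tray, all four blocks are gripped square in the clamp, and the jaw pointer (within about 1 mm) and the timer pointer (within a few degrees) read at their long marks; no verdict came back.

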